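Vortex a sample tube that stands on its cap, then rack it

TASK

Mix the blue-capped sample tube: it has been stood upside down on its cap, so turn it the right way up (lay it on the bench and take it again if you must), push its conical tip down into the rubber cup of the touch-start vortex mixer until the cup is pressed fully down to its stop, without ramming it, and keep it there for two seconds. Then set the tube cap up, all the way down, in any empty hole of the orange rack. Do not drop the tube or let it topple, and leave the red-capped tube, the tip cup and the brown bottle where they are.

Things in the scene. Friction and masses are not known exactly. Their poses are not given: they have to be found in the camera images.
- tube: Loose white 50 ml centrifuge tube, blue screw cap, 117 mm long, about 85 g. Origin: centre of the cap's outer face; z runs along the tube to its conical tip. Cap z 0 to 14 mm, 33 mm across its 12 flats (they stop it rolling); body 29.4 mm diameter to z 102; then a cone to a 10 mm blunt end at z 117. Starts upside down on its cap (z up). Lying on the bench its axis is about 16 mm up.
- tube_tip (a point): Point on the tube's axis at the blunt tip, 117 mm from the cap's outer face. Its axes are those of the tube: z points out of the tip.
- mixer: Fixed vortex mixer: white box 125 x 108 mm, 74 mm high, dial and switch on its front (-x). Origin: centre of its underside, z up. A black rubber cup on a sprung stem is centred on its z axis: a funnel 52 mm wide at the rim, 14 mm deep, its floor 21 mm wide. The cup is a push fit on the stem and sits higher or lower from day to day: with the stem up, its floor is 92 to 104 mm above the bench.
- stem (a joint): How far the mixer's sprung stem, with the rubber cup on it, is pressed straight down, m: 0 up, 0.008 at its hard stop. It begins to move at about 3 N and takes about 10 N to reach the stop; it springs back when let go. Pushed harder than 25 N the mixer may be damaged.
- rack: Fixed orange one-row rack for four 50 ml tubes, 74 mm (x) by 214 mm (y), 52 mm high. Origin: centre of its underside, z up. Holes go through a top plate (34 mm wide) and a guide plate 18 to 22 mm up (32 mm wide) to a solid floor 4 mm above the bench, on which the tips stand.
- hole0 (a point): Centre of the rack's hole at its +y end, at the level of the rack's top (52 mm up), 78 mm from the rack's centre. The red-capped tube stands in it.
- hole1 (a point): The same for the next hole, 26 mm from the rack's centre towards its +y. Empty.
- hole2 (a point): The same for the next hole, 26 mm from the rack's centre towards its -y. Empty.
- hole3 (a point): The same for the hole at the rack's -y end, 78 mm from its centre. Empty.
- spare_tube: Bystander: the same kind of tube with a red cap, cap up in hole0 of the rack, its cap top about 121 mm above the bench. Origin: its tip.
- tip_cup: Bystander: loose white plastic cup, 68 mm wide at the rim and 75 mm high, with clear pipette tips standing up in it to about 105 mm. Origin: centre of its underside.
- bottle: Bystander: loose brown glass jar with a black cap, 54 mm diameter, 105 mm high. Origin: centre of its underside.
Not all that is in view belongs to the job. Of the things like the tube, leave any that is pink or yellow; of the rest the smaller one is meant.

How it is judged:
On the way:
1. the tube, cap up within 20 degrees of upright and its tip in the mixer's cup (within 10 mm of its axis), presses the cup and stem fully down (at least 7.2 of its 8 mm) for two seconds on end (value of joint stem above 0.0072 m and angle between tube's own z axis and vertical above 2.79159 rad and horizontal distance between tube_tip and mixer below 0.01 m and contact force between tube and mixer above 5 N), for 2 s.
At the end, for the whole second after the job is handed in: The blue-capped tube stands at rest, cap up (within 15 degrees), in an empty rack hole, its tip within 8 mm of the rack floor and 10 mm of the hole axis; the mixer cup is up again; the red-capped tube has moved under 20 mm, the tip cup and bottle under 30 mm (((horizontal distance between tube_tip and hole1 below 0.01 m and z of tube_tip in the frame of rack below 0.012 m) or (horizontal distance between tube_tip and hole2 below 0.01 m and z of tube_tip in the frame of rack below 0.012 m) or (horizontal distance between tube_tip and hole3 below 0.01 m and z of tube_tip in the frame of rack below 0.012 m)) and angle between tube's own z axis and vertical above 2.88159 rad and linear speed of tube below 0.05 m/s and value of joint stem below 0.0015 m and distance of spare_tube from where it was at the start of the episode below 0.02 m and distance of each of tip_cup, bottle from where it was at the start of the episode below 0.03 m); the robot touches nothing.
It fails at once if the tube is dropped or topples: it moves faster than 0.6 m/s while the gripper is not touching it (contact force between the fingers and tube below 0.05 N and linear speed of tube above 0.6 m/s).
It fails at once if the tube is rammed into the mixer: more than 25 N between them (contact force between tube and mixer above 25 N).
It fails at once if the red-capped tube is pushed, lifted or tilted out of its place (distance of spare_tube from where it was at the start of the episode above 0.02 m or angle between spare_tube's own z axis and vertical above 0.35 rad).
It fails at once if the tip cup or the bottle is pushed away or knocked over (distance of any of tip_cup, bottle from where it was at the start of the episode above 0.03 m or angle between any of tip_cup, bottle's own z axis and vertical above 0.5 rad).
It also fails if it takes over 72 s, if anything falls off the work surface, if the arm or the gripper's body presses on something with over 40 N, if the wrist force passes 120 N, or if a joint passes its speed limit or range.

ROBOT

A 6-joint arm with a two-finger parallel gripper is mounted at the origin on the work surface. World frame = base frame: x ahead of the robot, y to its left, z up, the work surface at z = 0. Lengths are in m, angles in rad, forces in N, time in s.
With the tool pointing down it reaches from about 0.375 to 0.9 m from the base axis. Payload 3.1 kg.
Tool frame: the origin (TCP) lies on the front face of the gripper's body, between the roots of the fingers; the fingertips stand 70 mm ahead of it and the grasp point (between the pads) lies 51 mm ahead of it (r.nose_length is the distance from the TCP to the fingertips, in m); z points along the fingers, y is the line along which they close (so a half turn about z gives the same grasp; the last joint's range is limited). The gripper opens to 87 mm and grips with 3 to 60 N. Pads are 19 mm wide; open, the fingers measure 117 mm over their backs; the gripper's body (75 mm by 190 mm) begins 51 mm behind the grasp point.
Start: joints at [1.083, 0.527, 1.433, -0, 1.181, -0.178], TCP at [0.191, 0.595, 0.292] pointing down, gripper open.
Joint ranges: [-3.08, 3.08], [-0.75, 2.2], [0.22, 2.44], [-1.43, 4.57], [0, 2.65], [-2.85, 2.85]. Speed limits (rad/s): [2.79, 2.79, 3.14, 3.14, 3.14, 3.14].

INTERFACE

Orientations are given as a unit quaternion [w, x, y, z].
In Python, from rig import r gives the robot as it stands.
- The arm moves only by the tool servo_tool, never from a script. Its argument "plan" is a list that holds one entry, the list of rows, each a list of 5 numbers: the shift along the tool's x, y, z in mm, then the turn about the tool's z in rad, then the opening, from -1 (shut) to 1 (fully open). In form: [[[x, y, z, roll, grip], ...]]. A call has 1 to 5 rows; each row shifts and turns the commanded pose from where the row before left it, along the tool's axes as they then stand; what a row does not reach is not made up. A row lasts 1/12 s, in which the tool goes at most 41.7 mm and 7.16 degrees, less where a joint would pass 70% of its speed; a pose out of reach is approached as far as the arm can. A call with a gripper value outside its range is refused whole. The fingers move at their own pace and stop on an object; the grip force is fixed at half the most. Time passes only in rows, so rows that do not move let the fingers close. It gives the time, the measured TCP pose, the force, the opening and the grip force at its end, in the units of the state.
- r.sense(): the state, without advancing time (a new reading comes with each control period).
- r.grab_frame(name): name is "scene" or "top" or "wrist"; returns the picture (420x560x3 uint8, blue, green, red); there is no depth.
- r.camera_params(name): a dict with "fovy" (degrees; the focal length in pixels is half the picture's height over the tangent of half this angle, whatever the lens; pixels are square), "cx", "cy" (the principal point, pixels), "rvec" (rotation vector, rad) and "tvec" (3), from world to camera coordinates, as OpenCV has them. Camera axes: x right, y down, z forward; pixel columns grow to the right and rows downward; lengths in m; the calibration is good to about 2 mm. A picture is of the moment at which its call begins: read the wrist's pose just before it. camera_params takes no time and is no camera call; for the wrist camera it gives the pose at the moment of the call.
- r.sign_off(): hands the job in; it is judged then, once.
The state is a dict: "time_s": time; "q": joint angles; "qvel": joint speeds; "joint_efforts": joint torques, N m; "tool_pos": TCP position; "tool_rot": TCP orientation; "force": force on the tool from outside, world axes, zero at the start; "torque": the same for the moment, N m; "opening": opening from 0.0 (shut) to 1.0 (fully open); "gripper_force": force on a finger pad.
Only numpy, scipy, OpenCV 4.12 (cv2) and the standard library are available. Lean on these libraries where they do the work, as an engineer would, in place of code of your own. Each camera call takes 0.05 s, during which the arm holds its last target. There are 200 camera calls.

## Working session

There is one attempt and no reset: what is moved stays moved. The work goes in short steps, Python scripts to look and compute and a tool call to move; the robot and the scene stay as the last step left them, time stands still between calls to the robot, and variables do not carry over. Pictures are saved under pics/ and viewed, at most 10 in all, crops included, and the job is handed in when it is done.

Besides the shell and the picture viewer there is one more tool, called after "Call:" in YAML: its name, and indented under it one key for each argument. servo_tool: Moves the arm, as the interface text tells. Its arguments: {"type":"object","properties":{"plan":{"type":"array","items":{"type":"array","items":{"type":"array","items":{"type":"number"}}}}},"required":["plan"]}

```bash
ls; mkdir -p pics
cat > h.py <<'E'
import numpy as np, cv2
from rig import r
def cam(n):
    p=r.camera_params(n); f=210/np.tan(np.radians(p['fovy'])/2)
    R=cv2.Rodrigues(np.array(p['rvec'],float))[0]; t=np.array(p['tvec'],float)
    return f,p['cx'],p['cy'],R,t
def ray(c,u,v):
    f,cx,cy,R,t=c; d=R.T@np.array([(u-cx)/f,(v-cy)/f,1]); return -R.T@t,d
def plane(c,u,v,z):
    o,d=ray(c,u,v); return o+d*(z-o[2])/d[2]
def proj(c,P):
    f,cx,cy,R,t=c; q=R@np.array(P)+t; return f*q[0]/q[2]+cx,f*q[1]/q[2]+cy
E
python3 - <<'E'
from h import *
a=r.grab_frame('scene');b=r.grab_frame('top')
cv2.imwrite('pics/s0.png',a);cv2.imwrite('pics/t0.png',b)
for n in('scene','top','wrist'):
    p=r.camera_params(n);print(n,p,-cam(n)[3].T@cam(n)[4])
print(r.sense())
E
```

```text
pics
scene {'fovy': 43.37793258962134, 'cx': 278.5369345749057, 'cy': 213.37366561557909, 'rvec': array([ 2.06388249,  0.69810429, -0.34339625]), 'tvec': array([-0.45679562, -0.10263561,  1.66106916])} [ 1.21062434 -0.89277775  0.84598088]
top {'fovy': 51.184635625138206, 'cx': 277.4111416474501, 'cy': 206.84242276487154, 'rvec': array([ 2.21598925, -2.17645196,  0.03127747]), 'tvec': array([0.03478482, 0.55602859, 1.21220255])} [0.50741852 0.03117031 1.23343733]
wrist {'fovy': 68.46425010595237, 'cx': 275.8235232012536, 'cy': 208.5997764808222, 'rvec': array([-2.3632149 , -1.72747541, -0.21964245]), 'tvec': array([-0.62421161, -0.03167149,  0.39029643])} [0.12522125 0.6157316  0.38492695]
{'time_s': 0.1, 'q': array([ 1.08250606e+00,  5.28424319e-01,  1.43372443e+00, -1.16727809e-05,
        1.18139613e+00, -1.78455953e-01]), 'qvel': array([-0.00162426, -0.00213855, -0.00312369, -0.00057572, -0.00067387,
       -0.00194854]), 'joint_efforts': array([-7.91542243e-04, -4.40986919e+01, -1.77149427e+01,  6.34664716e-02,
        5.34954749e-02, -6.61244644e-05]), 'tool_pos': array([0.19027284, 0.59480789, 0.29135376]), 'tool_rot': array([-3.14315230e-04,  1.54295982e-01,  9.88024189e-01, -9.24137312e-04]), 'force': array([0.96236293, 0.51244187, 0.37441084]), 'torque': array([ 0.01210698, -0.03133381, -0.00665147]), 'gripper_force': 0.0, 'opening': 1.0037292232044648}
```

View pics/s0.png

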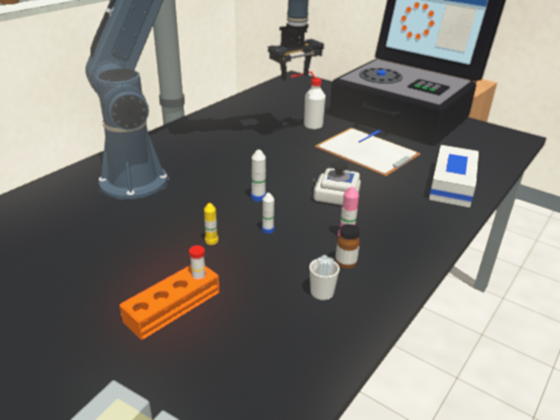

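View pics/t0.png

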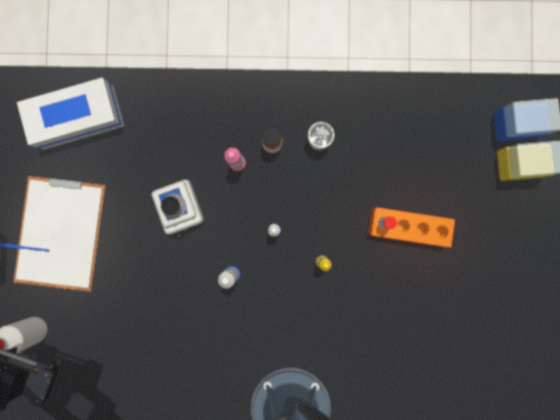

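The scene picture shows two white tubes with blue caps, both upside down. The smaller is at (268,213), the target; the larger is at (258,175). The top view has the target at (274,230), the mixer cup at (171,206) and the rack at (413,227), with the red tube at its +y end.

Run:
```python
from h import *
a=cv2.imread('pics/s0.png');b=cv2.imread('pics/t0.png')
T=cam('top');S=cam('scene')
hb=cv2.cvtColor(b,cv2.COLOR_BGR2HSV);ha=cv2.cvtColor(a,cv2.COLOR_BGR2HSV)
def blobs(m,mn=15):
    n,l,s,c=cv2.connectedComponentsWithStats(m.astype(np.uint8));return [(s[i],c[i]) for i in range(1,n) if s[i][4]>=mn]
w=(hb[...,2]>90); w2=np.zeros_like(w); w2[215:245,260:290]=w[215:245,260:290]
for s,c in blobs(w2): print('tube top',s,c,plane(T,*c,.115))
w=(ha[...,2]>110);w2=np.zeros_like(w);w2[188:238,258:280]=w[188:238,258:280]
for s,c in blobs(w2): print('tube scene',s,c)
ys,xs=np.where(w2); 
for y in range(190,236,4):
    x=xs[ys==y]; print(y,(x.min(),x.max()) if len(x) else None,end=' ')
print()
# rack
m=((hb[...,0]<18)&(hb[...,1]>180)&(hb[...,2]>150)).astype(np.uint8);m[:180]=0;m[:, :360]=0
m=cv2.morphologyEx(m,cv2.MORPH_CLOSE,np.ones((15,15)))
cs=max(cv2.findContours(m,0,2)[0],key=cv2.contourArea);box=cv2.boxPoints(cv2.minAreaRect(cs))
P=np.array([plane(T,*p,.052) for p in box]);print('rack px',box.tolist(),'\n',P.round(4),P.mean(0).round(4),[np.linalg.norm(P[i]-P[i-1]).round(4) for i in range(4)])
# red
m=((hb[...,0]<6)|(hb[...,0]>174))&(hb[...,1]>200)&(hb[...,2]>120);m[:,:370]=0;m[:,:]&=True
for s,c in blobs(m): print('red',s,c,plane(T,*c,.121).round(4))
# mixer box white
m=np.zeros(b.shape[:2],np.uint8);m[170:245,140:215]=(hb[170:245,140:215,2]>60);
cs=max(cv2.findContours(m,0,2)[0],key=cv2.contourArea);box=cv2.boxPoints(cv2.minAreaRect(cs))
P=np.array([plane(T,*p,.074) for p in box]);print('mixer',box.round(1).tolist(),'\n',P.round(4),P.mean(0).round(4),[np.linalg.norm(P[i]-P[i-1]).round(4) for i in range(4)])
c1=b[165:250,135:220];c2=b[195:260,360:465];c3=b[210:295,210:295];c4=a[160:250,310:375]
cv2.imwrite('pics/c.png',np.hstack([cv2.resize(x,(380,380),interpolation=cv2.INTER_CUBIC) for x in (c1,c4)]))
print(r.sense()['tool_pos'])
```

```text
tube top [268 223  14  13 146] [273.99315068 229.23287671] [0.49400019 0.05129978 0.115     ]
tube scene [258 188  17  45 526] [266.78897338 209.58365019]
190 (np.int64(258), np.int64(265)) 194 (np.int64(258), np.int64(271)) 198 (np.int64(258), np.int64(273)) 202 (np.int64(263), np.int64(273)) 206 (np.int64(263), np.int64(273)) 210 (np.int64(263), np.int64(273)) 214 (np.int64(263), np.int64(273)) 218 (np.int64(263), np.int64(273)) 222 (np.int64(263), np.int64(273)) 226 (np.int64(262), np.int64(274)) 230 (np.int64(263), np.int64(273)) 234 None 
rack px [[370.1849670410156, 234.79766845703125], [374.4971008300781, 206.76876831054688], [454.6763000488281, 219.10403442382812], [450.3641662597656, 247.1329345703125]] 
 [[ 0.4831 -0.206   0.052 ]
 [ 0.5586 -0.2169  0.052 ]
 [ 0.5293 -0.4317  0.052 ]
 [ 0.4541 -0.4204  0.052 ]] [ 0.5062 -0.3188  0.052 ] [np.float64(0.2163), np.float64(0.0763), np.float64(0.2169), np.float64(0.076)]
mixer [[140.0, 170.0], [214.0, 170.0], [214.0, 244.0], [140.0, 244.0]] 
 [[0.6445 0.4119 0.074 ]
 [0.6479 0.2145 0.074 ]
 [0.4516 0.2098 0.074 ]
 [0.448  0.4059 0.074 ]] [0.548  0.3105 0.074 ] [np.float64(0.1967), np.float64(0.1975), np.float64(0.1963), np.float64(0.1961)]
[0.19027284 0.59480789 0.29135376]
```

View pics/c.png

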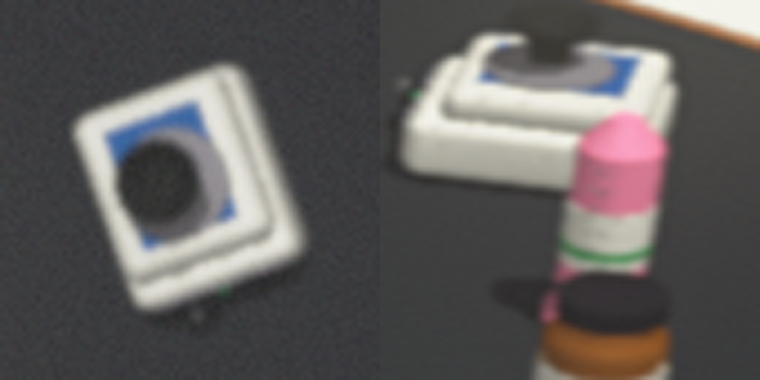

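The crops show the mixer box with the dark round cup centred near full-image pixel (170,206), turned about 17 degrees. The pink tube and brown bottle stand in front of it.

```bash
cat >> h.py <<'E'
def delta(target,yaw_deg=None):
    s=r.sense();w,x,y,z=s['tool_rot']
    from scipy.spatial.transform import Rotation as Ro
    R=Ro.from_quat([x,y,z,w]).as_matrix();d=R.T@(np.array(target)-s['tool_pos'])*1000
    cur=np.degrees(np.arctan2(R[1,0],R[0,0]))
    print('t',round(s['time_s'],2),'pos',s['tool_pos'].round(4),'yaw',cur.round(2),'F',s['force'].round(1),'delta mm (before roll)',d.round(1), 'roll', None if yaw_deg is None else np.radians(-((yaw_deg-cur+180)%360-180)).round(3))
E
python3 - <<'E'
from h import *
a=cv2.imread('pics/s0.png');b=cv2.imread('pics/t0.png')
T=cam('top');S=cam('scene')
print(proj(S,[.494,.0513,.117]),proj(S,[.494,.0513,0]))
hb=cv2.cvtColor(b,cv2.COLOR_BGR2HSV)
m=np.zeros(b.shape[:2],np.uint8);m[190:225,155:185]=(hb[190:225,155:185,2]<75)
m=cv2.morphologyEx(m,cv2.MORPH_OPEN,np.ones((5,5)))
for z in(.106,.112,.118):
  for c in cv2.findContours(m,0,2)[0]:
    (u,v),rad=cv2.minEnclosingCircle(c)
    if rad>5: p=plane(T,u,v,z);print('cup',u,v,rad,cv2.contourArea(c),p.round(4),2*np.linalg.norm(plane(T,u+rad,v,z)-p))
print('red',plane(T,390,223,.121))
for n,u,v,z in(('yellow',325,265,.1),('big',229,277,.15),('pink',235,158,.15),('bottle',272,140,.105),('tipcup',321,135,.09)):print(n,plane(T,u,v,z).round(3))
delta([.494,.0513,.25],172.3)
E
```

```text
(np.float64(268.1269724794976), np.float64(193.98255163355253)) (np.float64(267.62488042708696), np.float64(230.164474651748))
cup 170.0 205.5 9.013978004455566 222.5 [0.5501 0.3209 0.106 ] 0.04663158141085509
cup 170.0 205.5 9.013978004455566 222.5 [0.5499 0.3194 0.112 ] 0.04638341729460299
cup 170.0 205.5 9.013978004455566 222.5 [0.5497 0.3178 0.118 ] 0.04613525317835077
red [ 0.51518936 -0.24186963  0.121     ]
yellow [ 0.404 -0.081  0.1  ]
big [0.375 0.159 0.15 ]
pink [0.67  0.151 0.15 ]
bottle [0.725 0.061 0.105]
tipcup [ 0.743 -0.067  0.09 ]
t 0.1 pos [0.1903 0.5948 0.2914] yaw 162.25 F [1.  0.5 0.4] delta mm (before roll) [-455.  -424.9   42. ] roll -0.175
```

Call:
servo_tool:
  plan:
    - [[-22.75,-21.25,0,0,1],[-22.75,-21.25,0,0,1],[-22.75,-21.25,0,0,1],[-22.75,-21.25,0,0,1],[-22.75,-21.25,0,0,1]]

```text
time_s: 0.52
tool_pos: [0.2666, 0.4579, 0.2918]
tool_rot: [-0.0, 0.154, 0.988, -0.0]
force: [-0.1, -0.5, 1.0]
opening: 1.002
gripper_force: 0.0
```

Call:
servo_tool:
  plan:
    - [[-22.75,-21.25,0,0,1],[-22.75,-21.25,0,0,1],[-22.75,-21.25,0,0,1],[-22.75,-21.25,0,0,1],[-22.75,-21.25,0,0,1]]

```text
time_s: 0.93
tool_pos: [0.3426, 0.322, 0.292]
tool_rot: [-0.0, 0.154, 0.988, -0.0]
force: [0.3, 0.1, -0.2]
opening: 1.0
gripper_force: 0.0
```

Call:
servo_tool:
  plan:
    - [[-22.75,-21.25,0,0,1],[-22.75,-21.25,0,0,1],[-22.75,-21.25,0,0,1],[-22.75,-21.25,0,0,1],[-22.75,-21.25,0,0,1]]

```text
time_s: 1.35
tool_pos: [0.4186, 0.1862, 0.2921]
tool_rot: [-0.0, 0.154, 0.988, -0.0]
force: [1.1, 1.0, 0.5]
opening: 1.004
gripper_force: 0.0
```

Call:
servo_tool:
  plan:
    - [[-22.75,-21.25,0,0,1],[-22.75,-21.25,0,0,1],[-22.75,-21.25,0,0,1],[-22.75,-21.25,0,0,1],[-22.75,-21.25,0,0,1]]

```text
time_s: 1.77
tool_pos: [0.4945, 0.0503, 0.292]
tool_rot: [-0.0, 0.154, 0.988, 0.0]
force: [0.3, -0.0, -1.0]
opening: 1.001
gripper_force: 0.0
```

Call:
servo_tool:
  plan:
    - [[0,0,0,-0.0875,1],[0,0,0,-0.0875,1],[0,0,0,0,1]]

```text
time_s: 2.02
tool_pos: [0.4943, 0.051, 0.2918]
tool_rot: [-0.001, 0.067, 0.998, 0.0]
force: [-0.2, -0.8, 0.4]
opening: 1.0
gripper_force: 0.0
```

Run:
```python
from h import *
delta([.494,.0513,.131],172.3)
W=cam('wrist');b=r.grab_frame('wrist');cv2.imwrite('pics/w1.png',b)
print(proj(W,[.494,.0513,.117]),proj(W,[.494,.0513,0]))
```

```text
t 2.02 pos [0.4943 0.051  0.2918] yaw 172.27 F [-0.2 -0.8  0.4] delta mm (before roll) [1.000e-01 3.000e-01 1.608e+02] roll -0.001
(np.float64(275.94254100373695), np.float64(206.75701778699388)) (np.float64(275.8526214805174), np.float64(184.03664570092582))
```

View pics/w1.png

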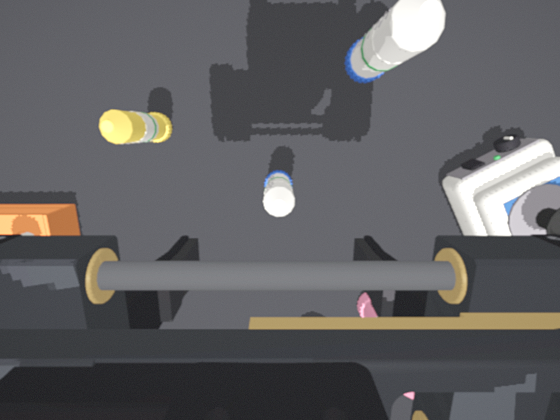

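The target's tip is at (279,204) in the wrist view, within 3 px of the prediction, so I descend and grasp.

Call:
servo_tool:
  plan:
    - [[0.5,1.5,40,0,1],[0,0,40,0,1],[0,0,40,0,1],[0,0,25,0,1],[0,0,16,0,1]]

```text
time_s: 2.48
tool_pos: [0.4921, 0.054, 0.1284]
tool_rot: [-0.003, 0.068, 0.998, 0.0]
force: [0.5, 0.0, 0.4]
opening: 1.001
gripper_force: 0.0
```

Call:
servo_tool:
  plan:
    - [[0,0,0,0,0.3],[0,0,0,0,0.0],[0,0,0,0,-0.3],[0,0,0,0,-0.6],[0,0,0,0,-1]]

```text
time_s: 2.9
tool_pos: [0.4948, 0.0533, 0.1327]
tool_rot: [0.002, 0.067, 0.998, -0.0]
force: [0.6, -0.3, 0.0]
opening: 0.706
gripper_force: 0.0
```

Call:
servo_tool:
  plan:
    - [[0,0,0,0,-1],[0,0,0,0,-1],[0,0,0,0,-1],[0,0,0,0,-1],[0,0,0,0,-1]]

```text
time_s: 3.32
tool_pos: [0.494, 0.0533, 0.1314]
tool_rot: [0.0, 0.067, 0.998, -0.0]
force: [-0.0, -0.4, -0.3]
opening: 0.331
gripper_force: 30.1
```

Call:
servo_tool:
  plan:
    - [[0,0,-30,0,-1],[0,0,-30,0,-1],[0,0,-30,0,-1],[0,0,-30,0,-1],[0,0,-25,0,-1]]

```text
time_s: 3.73
tool_pos: [0.4939, 0.0533, 0.2781]
tool_rot: [0.0, 0.067, 0.998, -0.0]
force: [0.2, 0.8, -0.3]
opening: 0.333
gripper_force: 30.0
```

Call:
servo_tool:
  plan:
    - [[8.2,-25.8,0,0,-1],[8.2,-25.8,0,0,-1],[8.2,-25.8,0,0,-1],[8.2,-25.8,0,0,-1],[8.2,-25.8,0,0,-1]]

```text
time_s: 4.15
tool_pos: [0.435, -0.0697, 0.2762]
tool_rot: [-0.0, 0.067, 0.998, 0.0]
force: [0.3, -0.1, -0.5]
opening: 0.329
gripper_force: 30.0
```

Call:
servo_tool:
  plan:
    - [[8.2,-25.8,0,0,-1],[8.2,-25.8,0,0,-1],[8.2,-25.8,0,0,-1],[8.2,-25.8,0,0,-1],[8.2,-25.8,0,0,-1]]

```text
time_s: 4.57
tool_pos: [0.3771, -0.1922, 0.2762]
tool_rot: [-0.0, 0.067, 0.998, 0.0]
force: [1.0, 0.4, -1.3]
opening: 0.33
gripper_force: 30.0
```

Call:
servo_tool:
  plan:
    - [[8.2,-25.8,0,0,-1],[8.2,-25.8,0,0,-1],[8.2,-25.8,0,0,-1],[8.2,-25.8,0,0,-1],[8.2,-25.8,0,0,-1]]

```text
time_s: 4.98
tool_pos: [0.3191, -0.3145, 0.2761]
tool_rot: [-0.0, 0.068, 0.998, 0.0]
force: [0.5, 0.4, -0.4]
opening: 0.33
gripper_force: 30.0
```

Run:
```python
from h import *
delta([.3202,-.3138,.131],172.3)
b=r.grab_frame('scene');cv2.imwrite('pics/s1.png',cv2.resize(b[180:420,60:340],None,fx=2,fy=2))
```

```text
t 4.98 pos [ 0.3191 -0.3145  0.2761] yaw 172.25 F [ 0.5  0.4 -0.4] delta mm (before roll) [ -1.    0.8 145.1] roll -0.001
```

View pics/s1.png

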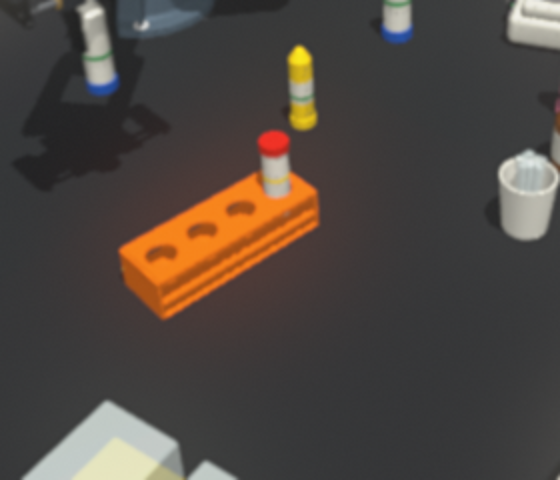

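The tube hangs straight, cap down, at (98,55) in the crop, clear of everything. Next I lower it until the cap touches.

Call:
servo_tool:
  plan:
    - [[0,0,38,0,-1],[0,0,38,0,-1],[0,0,38,0,-1],[0,0,20,0,-1],[0,0,8,0,-1]]

```text
time_s: 5.45
tool_pos: [0.319, -0.3121, 0.1314]
tool_rot: [-0.002, 0.068, 0.998, 0.003]
force: [0.0, 1.0, -0.2]
opening: 0.334
gripper_force: 30.0
```

Call:
servo_tool:
  plan:
    - [[0,0,0.5,0,-1],[0,0,0.5,0,-1],[0,0,0.5,0,-1],[0,0,0.5,0,-1],[0,0,0,0,-1]]

```text
time_s: 5.87
tool_pos: [0.3205, -0.3141, 0.1331]
tool_rot: [0.001, 0.067, 0.998, -0.001]
force: [-0.4, -0.6, -0.0]
opening: 0.333
gripper_force: 30.0
```

Call:
servo_tool:
  plan:
    - [[0,0,1,0,-1],[0,0,1,0,-1],[0,0,1,0,-1],[0,0,1,0,-1],[0,0,0,0,-1]]

```text
time_s: 6.28
tool_pos: [0.3204, -0.314, 0.1309]
tool_rot: [0.001, 0.067, 0.998, -0.001]
force: [-1.4, 3.4, 25.6]
opening: 0.331
gripper_force: 30.0
```

Call:
servo_tool:
  plan:
    - [[-4,0,0,0,-1],[-5,0,0,0,-1],[-5,0,0,0,-1],[-7,0,0.3,0,-1],[-7,0,0.6,0,-1]]

```text
time_s: 6.7
tool_pos: [0.3468, -0.3172, 0.1288]
tool_rot: [-0.001, 0.067, 0.998, -0.0]
force: [-5.4, -0.4, 9.9]
opening: 0.329
gripper_force: 30.0
```

Run:
```python
from h import *
delta([.3202,-.3138,.131],172.3)
b=r.grab_frame('scene');cv2.imwrite('pics/s2.png',cv2.resize(b[160:280,60:200],None,fx=4,fy=4))
```

```text
t 6.7 pos [ 0.3468 -0.3172  0.1288] yaw 172.36 F [-5.4 -0.4  9.9] delta mm (before roll) [26.8 -0.2 -2.1] roll 0.001
```

View pics/s2.png

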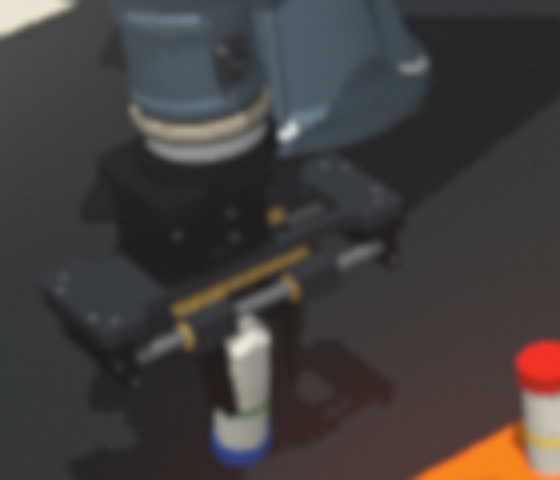

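The tube leans in the gripper, cap bottom near crop (240,460), which is full image (120,275). I'm checking the tilt numerically.

Run:
```python
from h import *
S=cam('scene');f=lambda p:((np.array(proj(S,p))-[60,160])*4).round(0)
import math
for phi in(0,10,20,30):
    a=math.radians(phi);d=np.array([math.sin(a)*.991,-math.sin(a)*.134,math.cos(a)])
    g=np.array([.3468,-.3172,.0788]);print(phi,'cap',f(g-.08*d),'tip',f(g+.037*d))
b=cv2.imread('pics/s2.png');h=cv2.cvtColor(b,cv2.COLOR_BGR2HSV)
m=(h[...,0]>105)&(h[...,0]<130)&(h[...,1]>150)&(h[...,2]>80);m[:350]=0
ys,xs=np.where(m);print(xs.min(),xs.max(),ys.min(),ys.max(),xs.mean(),ys.mean())
```

```text
0 cap [266. 471.] tip [238. 316.]
10 cap [253. 459.] tip [244. 321.]
20 cap [240. 444.] tip [251. 328.]
30 cap [228. 427.] tip [257. 336.]
217 253 449 461 233.0621761658031 456.8860103626943
```

Call:
servo_tool:
  plan:
    - [[-7,0,1.6,0,-1],[-7,0,1.7,0,-1],[-6.5,0,2.8,0,-1],[-6.5,0,2.8,0,-1],[-6,0,3.9,0,-1]]

```text
time_s: 7.17
tool_pos: [0.3822, -0.323, 0.1161]
tool_rot: [0.002, 0.068, 0.998, -0.002]
force: [3.5, 0.2, 9.6]
opening: 0.319
gripper_force: 29.9
```

Call:
servo_tool:
  plan:
    - [[-6,0,3.9,0,-1],[-5.2,0,4.9,0,-1],[-5.1,0,4.9,0,-1],[-4.2,0,5.7,0,-1],[-4.3,0,5.7,0,-1]]

```text
time_s: 7.58
tool_pos: [0.4071, -0.3268, 0.0905]
tool_rot: [0.002, 0.067, 0.998, -0.002]
force: [2.3, -0.1, 4.1]
opening: 0.326
gripper_force: 30.0
```

Call:
servo_tool:
  plan:
    - [[-3.2,0,5.5,0,-1],[-2.5,0,5.5,0,-1],[-1,0,4,0,-1],[0,0,1,0,-1],[0,0,0,0,-1]]

```text
time_s: 8.0
tool_pos: [0.4112, -0.3257, 0.0729]
tool_rot: [-0.001, 0.067, 0.998, 0.001]
force: [0.1, -0.8, 1.1]
opening: 0.325
gripper_force: 30.0
```

Run:
```python
from h import *
delta([.3202,-.3138,.074],172.3)
b=r.grab_frame('scene');cv2.imwrite('pics/s3.png',cv2.resize(b[180:300,60:220],None,fx=4,fy=4))
```

```text
t 8.0 pos [ 0.4112 -0.3257  0.0729] yaw 172.28 F [ 0.1 -0.8  1.1] delta mm (before roll) [91.8 -0.4 -1. ] roll -0.0
```

View pics/s3.png

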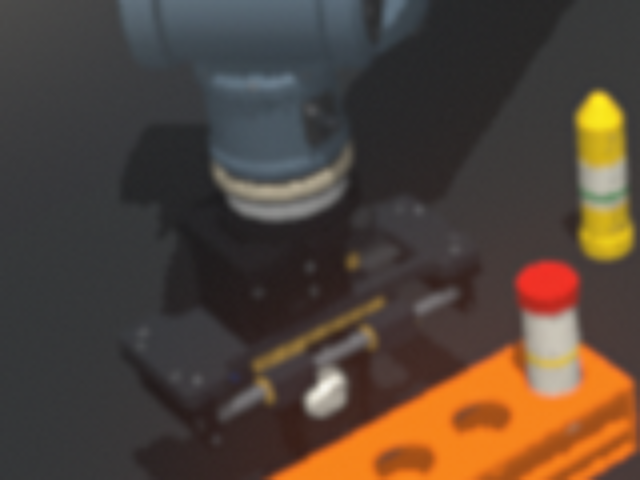

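The tube lies nearly flat at crop (325,390), tip toward the rack. I release it and regrip near the cap.

Call:
servo_tool:
  plan:
    - [[0,0,0,0,0.1],[0,0,0,0,0.1],[0,0,0,0,0.1],[0,0,0,0,0.1],[0,0,0,0,0.1]]

```text
time_s: 8.47
tool_pos: [0.4115, -0.3259, 0.0734]
tool_rot: [-0.0, 0.067, 0.998, 0.0]
force: [0.9, -0.2, -0.3]
opening: 0.535
gripper_force: 0.0
```

Call:
servo_tool:
  plan:
    - [[10,0,0,0,0.2],[10,0,0,0,0.2],[10,0,0,0,0.2],[10,0,0.5,0,0.2],[0,0,0.5,0,0.2]]

```text
time_s: 8.88
tool_pos: [0.3694, -0.3193, 0.0723]
tool_rot: [-0.001, 0.068, 0.998, 0.002]
force: [-0.2, 0.1, -0.8]
opening: 0.599
gripper_force: 0.0
```

Run:
```python
from h import *
delta([.3202,-.3138,.072],172.3)
T=cam('top');b=r.grab_frame('scene');w=r.grab_frame('wrist');t=r.grab_frame('top')
cv2.imwrite('pics/s4.png',np.hstack([cv2.resize(b[200:280,70:190],(420,280)),cv2.resize(w,(373,280))]))
h=cv2.cvtColor(t,cv2.COLOR_BGR2HSV)
m=((h[...,2]>110)&(h[...,1]<70)).astype(np.uint8);m[:225]=0;m[300:]=0;m[:,:385]=0;m[:,470:]=0
n,l,s,c=cv2.connectedComponentsWithStats(m)
for i in range(1,n):
  if s[i][4]>8:print(s[i],c[i],plane(T,*c[i],.016).round(4))
```

```text
t 8.88 pos [ 0.3694 -0.3193  0.0723] yaw 172.18 F [-0.2  0.1 -0.8] delta mm (before roll) [49.5 -1.2  0.5] roll -0.002
[406 251  12  18 167] [411.91616766 259.38922156] [ 0.4168 -0.3287  0.016 ]
[407 272   5   9  38] [408.86842105 275.73684211] [ 0.3718 -0.3206  0.016 ]
[451 279  19  21 216] [462.55092593 292.08333333] [ 0.33   -0.4678  0.016 ]
```

View pics/s4.png

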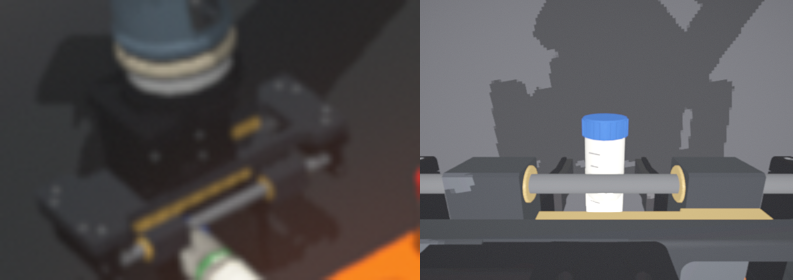

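Wrist view: the cap end is at about (277,172) full-size and the tube is centred between the fingers. Scene view: the body lies towards the rack.

Run:
```python
from h import *
W=cam('wrist');T=cam('top');w=r.grab_frame('wrist')
h=cv2.cvtColor(w,cv2.COLOR_BGR2HSV);m=((h[...,0]>100)&(h[...,0]<125)&(h[...,1]>120)).astype(np.uint8)
n,l,s,c=cv2.connectedComponentsWithStats(m);i=1+s[1:,4].argmax();print(s[i],c[i])
x,y,ww,hh,_=s[i]
for v,z in((y,.016),(y,.033),(y+hh,.033)):
  p=plane(W,x+ww/2,v,z);print(p.round(4));delta([*p[:2],.072])
p=plane(T,412,251,.016);print('tip',p);delta([*p[:2],.072])
print((plane(W,x+ww,y+hh/2,.03)-plane(W,x,y+hh/2,.03)))
```

```text
[ 245  166   70   40 2522] [279.47819191 185.72759715]
[ 0.3221 -0.3122  0.016 ]
t 9.08 pos [ 0.3723 -0.3212  0.0725] yaw 172.26 F [-0.6 -0.3 -0.3] delta mm (before roll) [51.   2.1  0.5] roll None
[ 0.3201 -0.3122  0.033 ]
t 9.08 pos [ 0.3723 -0.3212  0.0725] yaw 172.26 F [-0.6 -0.3 -0.3] delta mm (before roll) [53.   1.9  0.5] roll None
[ 0.3377 -0.3145  0.033 ]
t 9.08 pos [ 0.3723 -0.3212  0.0725] yaw 172.26 F [-0.6 -0.3 -0.3] delta mm (before roll) [35.3  2.   0.5] roll None
tip [ 0.4398173 -0.3288021  0.016    ]
t 9.08 pos [ 0.3723 -0.3212  0.0725] yaw 172.26 F [-0.6 -0.3 -0.3] delta mm (before roll) [-67.9   1.5   0.6] roll None
[0.00419065 0.03099717 0.        ]
```

Call:
servo_tool:
  plan:
    - [[5,1,0.5,0,0.2],[5,1,0,0,0.2],[0,0,0,0,0.2],[0,0,0,0,-0.2],[0,0,0,0,-1]]

```text
time_s: 9.5
tool_pos: [0.3625, -0.3174, 0.072]
tool_rot: [0.0, 0.067, 0.998, -0.0]
force: [0.0, -0.2, 0.5]
opening: 0.523
gripper_force: 0.0
```

Call:
servo_tool:
  plan:
    - [[0,0,0,0,-1],[0,0,0,0,-1],[0,0,0,0,-1],[0,0,0,0,-1],[0,0,0,0,-1]]

```text
time_s: 9.92
tool_pos: [0.3626, -0.3175, 0.072]
tool_rot: [0.0, 0.067, 0.998, -0.0]
force: [0.0, 0.1, -0.2]
opening: 0.33
gripper_force: 30.0
```

Call:
servo_tool:
  plan:
    - [[0,0,-5,0,-1],[0,0,-5,0,-1],[0,0,-10,0,-1],[0,0,0,0,-1],[0,0,0,0,-1]]

```text
time_s: 10.33
tool_pos: [0.3628, -0.3177, 0.0929]
tool_rot: [0.001, 0.067, 0.998, -0.001]
force: [-0.5, 0.0, -1.5]
opening: 0.329
gripper_force: 30.0
```

```bash
cat >> h.py <<'E'
def tilt(gpos):
    # look in the scene view: white+green tube pixels' principal direction, crop for viewing
    pass
E
python3 - <<'E'
from h import *
delta([.4,-.3138,.072])
b=r.grab_frame('scene');t=r.grab_frame('top')
cv2.imwrite('pics/s5.png',np.hstack([cv2.resize(b[200:280,70:190],(420,280)),cv2.resize(t[220:310,370:490],(373,280))]))
E
```

```text
t 10.33 pos [ 0.3628 -0.3177  0.0929] yaw 172.28 F [-0.5  0.  -1.5] delta mm (before roll) [-36.3   8.9  20.9] roll None
```

View pics/s5.png

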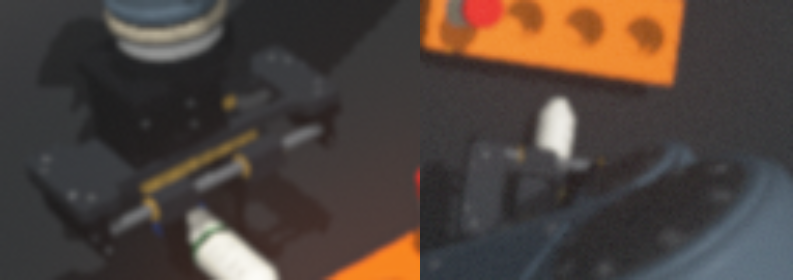

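Both views show the tube held level, pads near the cap, tip pointing at the rack wall. Next I advance the tip onto the wall.

Call:
servo_tool:
  plan:
    - [[-8,0,0,0,-1],[-8,0,0,0,-1],[-5,0,0,0,-1],[-2,0,0,0,-1],[0,0,0,0,-1]]

```text
time_s: 10.85
tool_pos: [0.3862, -0.3207, 0.0918]
tool_rot: [0.0, 0.067, 0.998, -0.0]
force: [0.5, -0.2, -1.6]
opening: 0.325
gripper_force: 30.0
```

Call:
servo_tool:
  plan:
    - [[-1,0,0,0,-1],[-1,0,0,0,-1],[-1,0,0,0,-1],[0,0,0,0,-1],[0,0,0,0,-1]]

```text
time_s: 11.27
tool_pos: [0.3881, -0.3209, 0.092]
tool_rot: [-0.0, 0.067, 0.998, 0.0]
force: [0.8, -0.3, -0.9]
opening: 0.328
gripper_force: 30.0
```

Call:
servo_tool:
  plan:
    - [[-1,0,0,0,-1],[-1,0,0,0,-1],[0,0,0,0,-1]]

```text
time_s: 11.52
tool_pos: [0.3904, -0.3213, 0.092]
tool_rot: [0.0, 0.067, 0.998, -0.0]
force: [0.1, 0.4, -0.5]
opening: 0.326
gripper_force: 30.0
```

Call:
servo_tool:
  plan:
    - [[-1,0,0,0,-1],[-1,0,0,0,-1],[0,0,0,0,-1]]

```text
time_s: 11.77
tool_pos: [0.3924, -0.3215, 0.092]
tool_rot: [0.0, 0.067, 0.998, -0.0]
force: [0.3, 0.9, -1.3]
opening: 0.326
gripper_force: 30.0
```

Call:
servo_tool:
  plan:
    - [[-1,0,0,0,-1],[-1,0,0,0,-1],[0,0,0,0,-1]]

```text
time_s: 12.02
tool_pos: [0.3944, -0.3218, 0.092]
tool_rot: [0.0, 0.067, 0.998, -0.0]
force: [0.6, 0.4, -1.2]
opening: 0.328
gripper_force: 30.0
```

Run:
```python
from h import *
delta([.4,-.3138,.072])
T=cam('top');t=r.grab_frame('top');b=r.grab_frame('scene')
h=cv2.cvtColor(t,cv2.COLOR_BGR2HSV)
m=((h[...,2]>110)&(h[...,1]<70)).astype(np.uint8);m[:225]=0;m[300:]=0;m[:,:385]=0;m[:,450:]=0
n,l,s,c=cv2.connectedComponentsWithStats(m)
for i in range(1,n):
  if s[i][4]>8:print(s[i],c[i])
i=1+s[1:,4].argmax();ys,xs=np.where(l==i);p=plane(T,xs[ys==ys.min()].mean(),ys.min(),.036);print('tip',p.round(4),'local x',((p[:2]-[.5062,-.3188])@[.991,-.134]).round(4))
# rack edge column here
col=int(xs[ys==ys.min()].mean())
print([tuple(t[y,col]) for y in range(236,262,2)])
print('wall edge px',proj(T,[.5062-.037*.991-.01*.134,-.3188+.037*.134-.01*.991,.052]))
cv2.imwrite('pics/s6.png',np.hstack([cv2.resize(b[200:300,80:210],(390,300)),cv2.resize(t[200:290,370:490],(400,300),interpolation=cv2.INTER_CUBIC)]))
```

```text
t 12.02 pos [ 0.3944 -0.3218  0.092 ] yaw 172.28 F [ 0.6  0.4 -1.2] delta mm (before roll) [-4.4  8.7 20. ] roll None
[409 242  13  19 180] [415.46666667 250.08333333]
[432 282  18  18 152] [443.47368421 293.03947368]
tip [ 0.4654 -0.3295  0.036 ] local x -0.039
[(np.uint8(56), np.uint8(143), np.uint8(241)), (np.uint8(55), np.uint8(143), np.uint8(241)), (np.uint8(73), np.uint8(141), np.uint8(236)), (np.uint8(150), np.uint8(166), np.uint8(194)), (np.uint8(203), np.uint8(213), np.uint8(216)), (np.uint8(215), np.uint8(221), np.uint8(224)), (np.uint8(218), np.uint8(224), np.uint8(226)), (np.uint8(219), np.uint8(226), np.uint8(227)), (np.uint8(221), np.uint8(229), np.uint8(230)), (np.uint8(211), np.uint8(219), np.uint8(220)), (np.uint8(125), np.uint8(128), np.uint8(132)), (np.uint8(79), np.uint8(77), np.uint8(80)), (np.uint8(70), np.uint8(68), np.uint8(70))]
wall edge px (np.float64(414.15519172873474), np.float64(241.16704899010415))
```

View pics/s6.png

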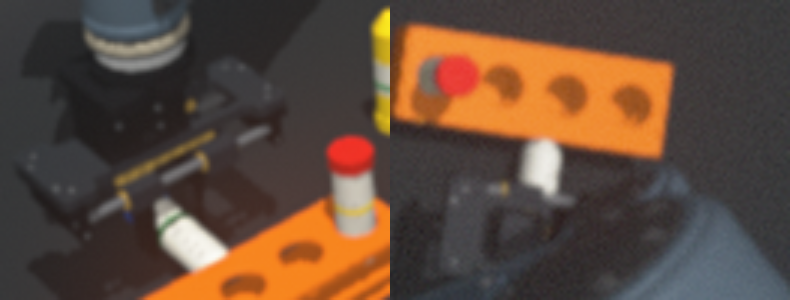

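The tip sits right at the rack's edge: top crop (543,140), partly under the top plate. I push on carefully.

Call:
servo_tool:
  plan:
    - [[-1,0,0,0,-1],[-1,0,0,0,-1],[-1,0,0,0,-1],[0,0,0,0,-1]]

```text
time_s: 12.45
tool_pos: [0.3974, -0.3222, 0.092]
tool_rot: [0.0, 0.067, 0.998, -0.0]
force: [-0.5, -0.5, -1.0]
opening: 0.331
gripper_force: 30.0
```

Call:
servo_tool:
  plan:
    - [[-1,0,0,0,-1],[-1,0,0,0,-1],[-1,0,0,0,-1],[0,0,0,0,-1]]

```text
time_s: 12.78
tool_pos: [0.4004, -0.3226, 0.092]
tool_rot: [0.0, 0.067, 0.998, -0.0]
force: [-0.2, -0.2, -0.5]
opening: 0.327
gripper_force: 30.0
```

The side is open, so the tip is now about 10 mm under the top plate. Lifting will lever the tip down against the plate's edge.

Call:
servo_tool:
  plan:
    - [[0,0,-2,0,-1],[0,0,-2,0,-1],[0,0,-2,0,-1],[0,0,-1,0,-1],[0,0,0,0,-1]]

```text
time_s: 13.2
tool_pos: [0.3996, -0.3221, 0.099]
tool_rot: [-0.001, 0.067, 0.998, 0.0]
force: [-1.2, -0.7, -4.0]
opening: 0.333
gripper_force: 30.0
```

Call:
servo_tool:
  plan:
    - [[0,0,-2,0,-1],[0,0,-2,0,-1],[0,0,-2,0,-1],[0,0,0,0,-1]]

```text
time_s: 13.53
tool_pos: [0.3998, -0.3222, 0.1052]
tool_rot: [-0.0, 0.067, 0.998, 0.0]
force: [-3.2, -0.6, -2.8]
opening: 0.329
gripper_force: 30.0
```

Call:
servo_tool:
  plan:
    - [[-1,0,-5.8,0,-1],[-1,0,-5.8,0,-1],[-1.5,0,-5.6,0,-1],[-2,0,-5.5,0,-1],[0,0,0,0,-1]]

```text
time_s: 13.95
tool_pos: [0.4057, -0.323, 0.1289]
tool_rot: [-0.0, 0.067, 0.998, -0.0]
force: [-5.2, 0.8, -1.6]
opening: 0.33
gripper_force: 30.0
```

Call:
servo_tool:
  plan:
    - [[-3,0,-5.2,0,-1],[-3.5,0,-5,0,-1],[-4,0,-4.5,0,-1],[-4,0,-4.2,0,-1],[0,0,0,0,-1]]

```text
time_s: 14.37
tool_pos: [0.4192, -0.3247, 0.1474]
tool_rot: [-0.001, 0.067, 0.998, 0.0]
force: [-8.2, 0.1, 1.1]
opening: 0.329
gripper_force: 30.0
```

Call:
servo_tool:
  plan:
    - [[-4.5,0,-3.5,0,-1],[-4.5,0,-3.2,0,-1],[-4.5,0,-3,0,-1],[-4.5,0,-2.5,0,-1],[0,0,0,0,-1]]

```text
time_s: 14.78
tool_pos: [0.4365, -0.327, 0.1598]
tool_rot: [-0.002, 0.067, 0.998, 0.001]
force: [-8.9, 0.4, 5.3]
opening: 0.328
gripper_force: 30.3
```

```bash
cat >> h.py <<'E'
def angle(cn,R=55):
    """white tube pixels below the grasp point; direction in image vs predicted for tilts toward rack +x"""
    C=cam(cn);s=r.sense();t0=s['tool_pos'];g=t0-[0,0,.055]
    b=r.grab_frame(cn);h=cv2.cvtColor(b,cv2.COLOR_BGR2HSV);m=(((h[...,2]>120)&(h[...,1]<60))*1).astype(np.uint8)
    for th in range(30,111,10):
        a=np.radians(th);d=np.array([np.cos(a)*.991,-np.cos(a)*.134,-np.sin(a)])
        print(th,'cap',np.round(proj(C,g-.041*d)),'tip',np.round(proj(C,g+.076*d)),'mid',np.round(proj(C,g+.04*d)))
    u,v=proj(C,g);u0,v0=int(u)-R,int(v)-R;u0=max(u0,0);v0=max(v0,0)
    n,l,st,c=cv2.connectedComponentsWithStats(m[v0:v0+2*R,u0:u0+2*R])
    for i in range(1,n):
        if st[i][4]>10: print('white',st[i]+np.array([u0,v0,0,0,0]),c[i].round(1)+[u0,v0])
    m2=((h[...,0]>105)&(h[...,0]<125)&(h[...,1]>150)&(h[...,2]>100)).astype(np.uint8)[v0:v0+2*R,u0:u0+2*R]
    n,l,st,c=cv2.connectedComponentsWithStats(m2)
    for i in range(1,n):
        if st[i][4]>3: print('blue',st[i]+np.array([u0,v0,0,0,0]),c[i].round(1)+[u0,v0])
    cv2.imwrite('pics/a.png',b)
    return b
E
python3 - <<'E'
from h import *
delta([.4,-.3138,.072]);angle('scene')
E
```

```text
t 14.78 pos [ 0.4365 -0.327   0.1598] yaw 172.37 F [-8.9  0.4  5.3] delta mm (before roll) [37.6  8.2 88. ] roll None
30 cap [133. 246.] tip [162. 287.] mid [153. 274.]
40 cap [134. 244.] tip [161. 289.] mid [153. 275.]
50 cap [135. 243.] tip [159. 290.] mid [151. 276.]
60 cap [136. 243.] tip [156. 291.] mid [150. 276.]
70 cap [138. 243.] tip [154. 290.] mid [149. 276.]
80 cap [139. 244.] tip [150. 288.] mid [147. 275.]
90 cap [141. 245.] tip [147. 286.] mid [145. 274.]
100 cap [143. 247.] tip [144. 283.] mid [144. 272.]
110 cap [145. 249.] tip [141. 279.] mid [142. 270.]
white [139 248  10  17 120] [143.1 256.7]
white [191 259   7  10  60] [194.2 263.3]
white [140 263  18  25 295] [148.  275.4]
white [192 272   6   6  29] [195.  274.1]
```

Call:
servo_tool:
  plan:
    - [[-4,0,-2,0,-1],[-4,0,-1.5,0,-1],[-4,0,-1.5,0,-1],[-3,0,-1,0,-1],[0,0,0,0,-1]]

```text
time_s: 15.25
tool_pos: [0.4496, -0.329, 0.165]
tool_rot: [-0.004, 0.066, 0.998, 0.001]
force: [-13.5, -1.2, 4.6]
opening: 0.33
gripper_force: 32.1
```

Run:
```python
from h import *
delta([.4,-.3138,.072]);angle('scene')
```

```text
t 15.25 pos [ 0.4496 -0.329   0.165 ] yaw 172.44 F [-13.5  -1.2   4.6] delta mm (before roll) [50.4  8.4 93.5] roll None
30 cap [136. 246.] tip [166. 288.] mid [156. 275.]
40 cap [137. 245.] tip [164. 290.] mid [156. 276.]
50 cap [138. 244.] tip [162. 292.] mid [155. 277.]
60 cap [139. 244.] tip [160. 292.] mid [153. 277.]
70 cap [141. 244.] tip [157. 291.] mid [152. 277.]
80 cap [142. 245.] tip [154. 289.] mid [150. 276.]
90 cap [144. 246.] tip [150. 287.] mid [148. 275.]
100 cap [146. 248.] tip [147. 284.] mid [147. 273.]
110 cap [148. 250.] tip [143. 280.] mid [145. 271.]
white [142 250  10  16 109] [145.9 257.6]
white [191 259  10  10  89] [195.8 263.4]
white [142 265  16  23 254] [149.  276.1]
white [192 272   9   6  46] [196.4 274.2]
```

Call:
servo_tool:
  plan:
    - [[-2,0,0,0,-1],[-1,0,0,0,-1],[0,0,0,0,-1],[6,0,0,0,-1],[14,0,0,0,-1]]

```text
time_s: 15.72
tool_pos: [0.4382, -0.329, 0.1659]
tool_rot: [0.003, 0.067, 0.998, -0.002]
force: [0.2, 0.0, -1.0]
opening: 0.327
gripper_force: 29.3
```

Call:
servo_tool:
  plan:
    - [[20,0,-20,0,-1],[10,0,-40,0,-1],[0,0,-40,0,-1],[0,0,0,0,-1],[0,0,0,0,-1]]

```text
time_s: 16.13
tool_pos: [0.4084, -0.3253, 0.2684]
tool_rot: [0.005, 0.068, 0.998, -0.004]
force: [0.4, 0.0, -1.4]
opening: 0.328
gripper_force: 29.3
```

Run:
```python
from h import *
delta([.5500,.3195,.275]);b=angle('scene',60)
# tube edges per row
h=cv2.cvtColor(b,cv2.COLOR_BGR2HSV);C=cam('scene');g=r.sense()['tool_pos']-[0,0,.055];u,v=proj(C,g)
for y in range(int(v)-20,int(v)+40,3):
    x=[k for k in range(int(u)-20,int(u)+25) if h[y,k,2]>110 and h[y,k,1]<90];print(y,(min(x),max(x),len(x)) if x else None,end='; ')
```

```text
t 16.13 pos [ 0.4084 -0.3253  0.2684] yaw 172.25 F [ 0.4  0.  -1.4] delta mm (before roll) [-53.4 658.  -10.9] roll None
30 cap [118. 200.] tip [149. 242.] mid [139. 229.]
40 cap [119. 198.] tip [147. 245.] mid [138. 230.]
50 cap [120. 197.] tip [145. 246.] mid [137. 231.]
60 cap [121. 197.] tip [143. 247.] mid [136. 232.]
70 cap [123. 197.] tip [140. 247.] mid [135. 232.]
80 cap [124. 197.] tip [137. 245.] mid [133. 231.]
90 cap [126. 198.] tip [133. 243.] mid [131. 230.]
100 cap [128. 200.] tip [130. 240.] mid [130. 228.]
110 cap [130. 202.] tip [127. 236.] mid [128. 226.]
white [ 68 154  21  12 163] [ 75.9 157.9]
white [123 202  11  17 126] [128.1 210.5]
white [124 218  17  28 321] [132.1 232. ]
blue [124 197   7   6  20] [127.8 199.3]
194 None; 197 None; 200 (109, 111, 3); 203 (126, 130, 5); 206 (123, 131, 9); 209 (124, 132, 9); 212 (124, 133, 10); 215 (124, 133, 10); 218 (126, 134, 9); 221 (126, 136, 11); 224 (126, 136, 11); 227 (124, 137, 14); 230 (124, 138, 15); 233 (125, 139, 15); 236 (126, 140, 15); 239 (127, 140, 14); 242 (128, 138, 11); 245 (133, 137, 5); 248 None; 251 None;
```

Call:
servo_tool:
  plan:
    - [[0,0,-14,0,-1],[-2.35,32.9,0,0,-1],[-2.35,32.9,0,0,-1],[-2.35,32.9,0,0,-1],[-2.35,32.9,0,0,-1]]

```text
time_s: 16.6
tool_pos: [0.4332, -0.1925, 0.2773]
tool_rot: [-0.0, 0.068, 0.998, 0.001]
force: [0.8, -0.6, -2.0]
opening: 0.33
gripper_force: 29.3
```

Call:
servo_tool:
  plan:
    - [[-2.35,32.9,0,0,-1],[-2.35,32.9,0,0,-1],[-2.35,32.9,0,0,-1],[-2.35,32.9,0,0,-1],[-2.35,32.9,0,0,-1]]

```text
time_s: 17.02
tool_pos: [0.4669, -0.0306, 0.2774]
tool_rot: [-0.001, 0.067, 0.998, 0.001]
force: [0.8, -0.5, -0.8]
opening: 0.325
gripper_force: 29.3
```

Call:
servo_tool:
  plan:
    - [[-2.35,32.9,0,0,-1],[-2.35,32.9,0,0,-1],[-2.35,32.9,0,0,-1],[-2.35,32.9,0,0,-1],[-2.35,32.9,0,0,-1]]

```text
time_s: 17.43
tool_pos: [0.5004, 0.1309, 0.2771]
tool_rot: [-0.001, 0.067, 0.998, 0.0]
force: [0.5, -0.5, 0.1]
opening: 0.329
gripper_force: 29.3
```

Call:
servo_tool:
  plan:
    - [[-2.35,32.9,0,0,-1],[-2.35,32.9,0,0,-1],[-2.35,32.9,0,0,-1],[-2.35,32.9,0,0,-1],[-2.35,32.9,0,0,-1]]

```text
time_s: 17.85
tool_pos: [0.534, 0.2924, 0.2766]
tool_rot: [-0.001, 0.067, 0.998, -0.0]
force: [0.8, -0.4, -0.4]
opening: 0.327
gripper_force: 29.3
```

Call:
servo_tool:
  plan:
    - [[-2.35,32.9,0,0,-1],[0,0,0,0,-1],[0,0,0,0,-1]]

```text
time_s: 18.1
tool_pos: [0.5405, 0.3245, 0.2765]
tool_rot: [-0.001, 0.066, 0.998, -0.0]
force: [-0.7, -0.1, -0.6]
opening: 0.331
gripper_force: 29.3
```

```bash
cat > tip.py <<'E'
from h import *
from scipy.spatial.transform import Rotation as Ro
def inplane(C,u,v):
    s=r.sense();q=s['tool_rot'];R=Ro.from_quat([*q[1:],q[0]]).as_matrix();n=R[:,1];g=s['tool_pos']
    o,d=ray(C,u,v);p=o+d*((g-o)@n)/(d@n);return p,(R.T@(p-g)*1000).round(1)
delta([.5500,.3195,.275]);C=cam('scene');b=r.grab_frame('scene');cv2.imwrite('pics/m.png',b)
h=cv2.cvtColor(b,cv2.COLOR_BGR2HSV);g=r.sense()['tool_pos']-[0,0,.055];u,v=proj(C,g);print('grip px',u,v)
for y in range(int(v)-16,int(v)+40,2):
    x=[k for k in range(int(u)-16,int(u)+16) if h[y,k,2]>115 and h[y,k,1]<90]
    if x: print(y,min(x),max(x),len(x),inplane(C,(min(x)+max(x))/2,y)[1][[0,2]],end='; ')
E
python3 tip.py
```

```text
t 18.1 pos [0.5405 0.3245 0.2765] yaw 172.47 F [-0.7 -0.1 -0.6] delta mm (before roll) [-10.   -3.7   1.4] roll None
grip px 340.1906809702695 128.5567020217114
112 339 339 1 [9.5 8.1]; 114 341 341 1 [ 1.9 11.6]; 122 341 342 2 [-2.5 34.2]; 124 341 342 2 [-3.2 40. ]; 126 340 343 4 [-3.9 45.9]; 128 340 354 8 [-23.4  45.4]; 130 341 355 11 [-27.5  50.1]; 132 341 355 13 [-28.3  55.9]; 134 340 355 16 [-27.3  62.4]; 136 334 355 18 [-17.7  71.9]; 138 332 355 24 [-15.  79.]; 140 328 355 28 [-8.8 87.5]; 142 324 355 32 [-2.4 96.1]; 144 324 355 32 [ -3.1 102.2]; 146 324 355 32 [ -3.9 108.3]; 148 324 355 32 [ -4.6 114.4]; 150 327 355 29 [-10.6 118.6]; 152 332 355 24 [-20.1 121.5]; 154 337 355 19 [-29.6 124.3]; 156 342 355 14 [-39.  127.1]; 158 347 355 9 [-48.4 130. ]; 160 352 355 4 [-57.7 132.8];
```

The clipboard behind the tube spoils the mask, so I step back to −y to measure against the dark bench.

Call:
servo_tool:
  plan:
    - [[0,-37,0,0,-1],[0,-37,0,0,-1],[0,-37,0,0,-1],[0,-37,0,0,-1],[0,0,0,0,-1]]

```text
time_s: 18.57
tool_pos: [0.5192, 0.1693, 0.2778]
tool_rot: [-0.002, 0.07, 0.998, -0.002]
force: [0.0, 0.5, -0.3]
opening: 0.331
gripper_force: 29.3
```

```bash
python3 tip.py
```

```text
t 18.57 pos [0.5192 0.1693 0.2778] yaw 171.92 F [ 0.   0.5 -0.3] delta mm (before roll) [ -9.4 153.    2.1] roll None
grip px 304.113949554664 144.55324745828574
128 299 318 4 [-11.9   3.3]; 130 301 301 1 [13.5 17.7]; 136 303 304 2 [ 3.7 31.5]; 138 303 304 2 [ 3.3 37.1]; 140 303 305 3 [ 1.1 42.1]; 142 302 306 5 [ 0.7 47.8]; 144 302 306 5 [ 0.3 53.5]; 146 302 319 5 [-22.6  50.9]; 148 303 305 3 [-0.5 65. ]; 150 303 307 5 [-4.4 69.5]; 152 302 307 6 [-3.1 75.9]; 154 297 307 11 [ 5.4 85.1]; 156 297 308 12 [ 3.2 90.3]; 158 297 308 12 [ 2.8 96.2]; 160 298 308 11 [  0.6 101.4]; 162 298 308 11 [  0.2 107.4]; 164 298 309 12 [ -2.1 112.6]; 166 298 309 12 [ -2.5 118.6]; 168 299 307 9 [ -1.1 125.3]; 170 301 306 6 [ -3.3 130.6]; 176 319 319 1 [-59. 126.]; 178 318 319 2 [-57.8 132.7]; 180 318 319 2 [-58.4 138.6]; 182 316 319 4 [-55.5 146.1];
```

Call:
servo_tool:
  plan:
    - [[-1.4,38,0,0,-1],[-1.4,38,0,0,-1],[-1.3,38,0,0,-1],[-1.3,37,0,0,-1],[0,0,0,0,-1]]

```text
time_s: 19.03
tool_pos: [0.5474, 0.331, 0.2785]
tool_rot: [0.001, 0.065, 0.998, 0.003]
force: [0.7, -0.4, 0.0]
opening: 0.327
gripper_force: 29.3
```

Call:
servo_tool:
  plan:
    - [[0,0,8,0,-1],[0,0,8,0,-1],[0,0,7,0,-1],[0,0,5,0,-1],[0,0,0,0,-1]]

```text
time_s: 19.45
tool_pos: [0.5459, 0.3231, 0.2487]
tool_rot: [-0.002, 0.068, 0.998, -0.001]
force: [0.2, -0.3, -0.5]
opening: 0.322
gripper_force: 29.3
```

Run:
```python
from h import *
delta([.5460,.3200,.245],172.3)
```

```text
t 19.45 pos [0.5459 0.3231 0.2487] yaw 172.18 F [ 0.2 -0.3 -0.5] delta mm (before roll) [-0.5 -3.   3.7] roll -0.002
```

Call:
servo_tool:
  plan:
    - [[0,-3,2,0,-1],[0,0,2,0,-1],[0,0,2,0,-1],[0,0,2,0,-1],[0,0,0,0,-1]]

```text
time_s: 19.87
tool_pos: [0.5463, 0.3215, 0.2425]
tool_rot: [-0.0, 0.067, 0.998, -0.0]
force: [0.4, -0.2, -0.5]
opening: 0.326
gripper_force: 29.3
```

Call:
servo_tool:
  plan:
    - [[0,0,1,0,-1],[0,0,1,0,-1],[0,0,1,0,-1],[0,0,1,0,-1],[0,0,0,0,-1]]

```text
time_s: 20.28
tool_pos: [0.5463, 0.3217, 0.2385]
tool_rot: [-0.0, 0.067, 0.998, -0.0]
force: [-0.1, 0.2, -0.6]
opening: 0.327
gripper_force: 29.3
```

Call:
servo_tool:
  plan:
    - [[0,-1,1,0,-1],[0,0,1,0,-1],[0,0,1,0,-1],[0,0,1,0,-1],[0,0,0,0,-1]]

```text
time_s: 20.7
tool_pos: [0.5462, 0.3206, 0.2345]
tool_rot: [-0.0, 0.067, 0.998, -0.0]
force: [-1.3, 0.4, -0.3]
opening: 0.327
gripper_force: 29.3
```

Call:
servo_tool:
  plan:
    - [[0,0,1,0,-1],[0,0,1,0,-1],[0,0,1,0,-1],[0,0,0,0,-1]]

```text
time_s: 21.03
tool_pos: [0.5462, 0.3206, 0.2315]
tool_rot: [-0.0, 0.067, 0.998, -0.0]
force: [-1.2, -0.4, -1.6]
opening: 0.328
gripper_force: 29.3
```

Call:
servo_tool:
  plan:
    - [[0,0,1,0,-1],[0,0,1,0,-1],[0,0,1,0,-1],[0,0,0,0,-1]]

```text
time_s: 21.37
tool_pos: [0.5464, 0.3207, 0.2291]
tool_rot: [0.0, 0.067, 0.998, 0.0]
force: [-0.6, -0.6, 3.9]
opening: 0.328
gripper_force: 29.3
```

Call:
servo_tool:
  plan:
    - [[0,0,1,0,-1],[0,0,1,0,-1],[0,0,0,0,-1]]

```text
time_s: 21.62
tool_pos: [0.5464, 0.3207, 0.227]
tool_rot: [0.0, 0.067, 0.998, 0.0]
force: [-0.7, 0.3, 4.7]
opening: 0.331
gripper_force: 29.3
```

Call:
servo_tool:
  plan:
    - [[0,0,1,0,-1],[0,0,1,0,-1],[0,0,0,0,-1]]

```text
time_s: 21.87
tool_pos: [0.5464, 0.3208, 0.2251]
tool_rot: [0.0, 0.067, 0.998, 0.0]
force: [-1.1, -0.8, 6.1]
opening: 0.331
gripper_force: 29.3
```

Call:
servo_tool:
  plan:
    - [[0,0,1,0,-1],[0,0,1,0,-1],[0,0,0,0,-1]]

```text
time_s: 22.12
tool_pos: [0.5464, 0.3208, 0.2234]
tool_rot: [0.0, 0.067, 0.998, 0.0]
force: [-1.8, -0.2, 6.5]
opening: 0.327
gripper_force: 29.3
```

Call:
servo_tool:
  plan:
    - [[0,0,1,0,-1],[0,0,0.5,0,-1],[0,0,0,0,-1]]

```text
time_s: 22.37
tool_pos: [0.5464, 0.3208, 0.2222]
tool_rot: [0.0, 0.067, 0.998, 0.0]
force: [-2.4, -0.5, 9.2]
opening: 0.325
gripper_force: 29.3
```

Call:
servo_tool:
  plan:
    - [[0,0,0.5,0,-1],[0,0,0.5,0,-1],[0,0,0,0,-1]]

```text
time_s: 22.62
tool_pos: [0.5465, 0.3208, 0.222]
tool_rot: [0.001, 0.067, 0.998, 0.0]
force: [-2.5, -1.5, 12.2]
opening: 0.327
gripper_force: 29.4
```

Call:
servo_tool:
  plan:
    - [[0,0,0.5,0,-1],[0,0,0,0,-1],[0,0,0,0,-1]]

```text
time_s: 22.87
tool_pos: [0.5465, 0.3209, 0.2219]
tool_rot: [0.001, 0.067, 0.998, 0.0]
force: [-3.4, -1.8, 13.2]
opening: 0.322
gripper_force: 29.4
```

The TCP height no longer changes while the force rises, so the stem is at its stop. I hold there.

Call:
servo_tool:
  plan:
    - [[0,0,0.4,0,-1],[0,0,0,0,-1],[0,0,0,0,-1],[0,0,0,0,-1],[0,0,0,0,-1]]

```text
time_s: 23.28
tool_pos: [0.5465, 0.3209, 0.2219]
tool_rot: [0.001, 0.067, 0.998, 0.0]
force: [-3.0, -1.6, 14.6]
opening: 0.328
gripper_force: 29.5
```

Call:
servo_tool:
  plan:
    - [[0,0,0,0,-1],[0,0,0,0,-1],[0,0,0,0,-1],[0,0,0,0,-1],[0,0,0,0,-1]]

```text
time_s: 23.7
tool_pos: [0.5465, 0.3209, 0.2219]
tool_rot: [0.001, 0.067, 0.998, 0.0]
force: [-3.3, -0.8, 14.2]
opening: 0.326
gripper_force: 29.5
```

Call:
servo_tool:
  plan:
    - [[0,0,0,0,-1],[0,0,0,0,-1],[0,0,0,0,-1],[0,0,0,0,-1],[0,0,0,0,-1]]

```text
time_s: 24.12
tool_pos: [0.5465, 0.3209, 0.2219]
tool_rot: [0.001, 0.067, 0.998, 0.0]
force: [-3.5, -0.8, 14.0]
opening: 0.327
gripper_force: 29.5
```

Call:
servo_tool:
  plan:
    - [[0,0,0,0,-1],[0,0,0,0,-1],[0,0,0,0,-1],[0,0,0,0,-1],[0,0,0,0,-1]]

```text
time_s: 24.53
tool_pos: [0.5465, 0.3209, 0.2219]
tool_rot: [0.001, 0.067, 0.998, 0.0]
force: [-4.0, -1.2, 14.9]
opening: 0.33
gripper_force: 29.5
```

Call:
servo_tool:
  plan:
    - [[0,0,0,0,-1],[0,0,0,0,-1],[0,0,0,0,-1],[0,0,0,0,-1],[0,0,0,0,-1]]

```text
time_s: 24.95
tool_pos: [0.5465, 0.3208, 0.2218]
tool_rot: [0.001, 0.067, 0.998, 0.0]
force: [-3.8, -1.4, 14.3]
opening: 0.328
gripper_force: 29.5
```

Call:
servo_tool:
  plan:
    - [[0,0,0,0,-1],[0,0,0,0,-1],[0,0,0,0,-1],[0,0,0,0,-1],[0,0,0,0,-1]]

```text
time_s: 25.37
tool_pos: [0.5465, 0.3208, 0.2219]
tool_rot: [0.001, 0.067, 0.998, 0.0]
force: [-2.9, -1.6, 14.6]
opening: 0.329
gripper_force: 29.5
```

Call:
servo_tool:
  plan:
    - [[0,0,0,0,-1],[0,0,0,0,-1],[0,0,0,0,-1],[0,0,0,0,-1],[0,0,0,0,-1]]

```text
time_s: 25.78
tool_pos: [0.5465, 0.3209, 0.2219]
tool_rot: [0.001, 0.067, 0.998, 0.0]
force: [-3.8, -1.4, 14.4]
opening: 0.33
gripper_force: 29.5
```

```bash
python3 tip.py | head -2 | cut -c1-100
python3 - <<'E'
from h import *
W=cam('wrist');w=r.grab_frame('wrist');h=cv2.cvtColor(w,cv2.COLOR_BGR2HSV)
m=((h[...,0]>100)&(h[...,0]<125)&(h[...,1]>120)).astype(np.uint8)
n,l,s,c=cv2.connectedComponentsWithStats(m)
for i in range(1,n):
  if s[i][4]>300:print(s[i],c[i])
t=r.sense()['tool_pos'];print('cap centre if vertical',proj(W,t-[0,0,.015]),proj(W,t-[.0,0,.029]))
E
```

```text
t 25.78 pos [0.5465 0.3209 0.2219] yaw 172.29 F [-3.8 -1.4 14.4] delta mm (before roll) [ -3.7  -0.9
grip px 339.9989859121034 146.91637208507285
[ 58   0  51  54 843] [93.41755635 32.16251483]
[ 233  217   88   44 2918] [276.31802605 242.38211103]
[246 290  60  15 594] [275.91245791 295.15488215]
cap centre if vertical (np.float64(275.61432631861635), np.float64(306.4191556923446)) (np.float64(275.5931915378686), np.float64(288.59192724376845))
```

Call:
servo_tool:
  plan:
    - [[0,0,-2,0,-1],[0,0,-4,0,-1],[0,0,-8,0,-1],[0,0,-20,0,-1],[0,0,-25,0,-1]]

```text
time_s: 26.3
tool_pos: [0.545, 0.3202, 0.2763]
tool_rot: [-0.003, 0.067, 0.998, -0.001]
force: [0.2, -0.4, -1.2]
opening: 0.323
gripper_force: 29.5
```

Call:
servo_tool:
  plan:
    - [[0,-37,0,0,-1],[0,-38,0,0,-1],[0,-38,0,0,-1],[0,-37,0,0,-1],[0,0,0,0,-1]]

```text
time_s: 26.72
tool_pos: [0.5248, 0.1667, 0.2776]
tool_rot: [-0.002, 0.07, 0.998, -0.002]
force: [0.2, -0.5, -0.7]
opening: 0.326
gripper_force: 29.5
```

Call:
servo_tool:
  plan:
    - [[0,-37,0,0,-1],[0,-38,0,0,-1],[0,0,0,0,-1],[0,0,0,0,-1],[0,0,0,0,-1]]

```text
time_s: 27.13
tool_pos: [0.5162, 0.098, 0.2781]
tool_rot: [-0.0, 0.068, 0.998, 0.0]
force: [-0.7, 0.4, 0.2]
opening: 0.325
gripper_force: 29.5
```

```bash
python3 tip.py
python3 - <<'E'
from h import *
W=cam('wrist');t=r.sense()['tool_pos'];w=r.grab_frame('wrist');h=cv2.cvtColor(w,cv2.COLOR_BGR2HSV)
m=((h[...,0]>100)&(h[...,0]<125)&(h[...,1]>120)).astype(np.uint8)
n,l,s,c=cv2.connectedComponentsWithStats(m)
for i in range(1,n):
  if s[i][4]>300:print(s[i],c[i])
x=np.array([-.991,.134,0])
for k in (0,5,10,15,20):
    print(k,'face far rim row',np.round(proj(W,t-[0,0,.015]+x*(k/1000+.0165))[1]),'cap bottom far rim row',np.round(proj(W,t-[0,0,.029]+x*(k/1000+.0165))[1]))
# where does white body appear in wrist below cap? and cup in first scene/top
S=cam('scene')
print('cup scene pred',proj(S,[.5499,.3195,.112]))
a=cv2.imread('pics/s0.png');g=cv2.cvtColor(a,cv2.COLOR_BGR2HSV)[...,2]
for y in range(162,186,2): print(y,[int(v) for v in g[y,320:360:2]])
E
```

```text
t 27.13 pos [0.5162 0.098  0.2781] yaw 172.22 F [-0.7  0.4  0.2] delta mm (before roll) [ -3.5 224.1   3.2] roll None
grip px 286.7418896721945 153.98854709741892
139 283 283 1 [14.7 18. ]; 145 286 288 3 [ 0.2 29.6]; 147 286 288 3 [-0.  35.1]; 149 286 289 4 [-2.  40.1]; 151 286 289 4 [-2.2 45.6]; 153 285 290 6 [-2.5 51.2]; 155 285 289 5 [-1.  57.5]; 157 286 289 4 [-3.  62.5]; 159 286 290 5 [-5.  67.5]; 161 286 291 6 [-7.  72.6]; 163 281 291 8 [ 1.5 81.7]; 165 281 291 11 [ 1.3 87.5]; 167 281 292 12 [-0.7 92.6]; 169 281 292 12 [-1.  98.4]; 171 282 292 11 [ -3.  103.5]; 173 282 293 12 [ -5.  108.7]; 175 282 293 12 [ -5.3 114.6]; 177 283 292 10 [ -5.5 120.5]; 179 284 291 8 [ -5.8 126.4]; 181 287 289 3 [ -7.8 131.6]; [ 233  217   88   44 2886] [276.18087318 242.52945253]
[246 290  58  14 536] [275.84701493 294.96828358]
0 face far rim row 268.0 cap bottom far rim row 254.0
5 face far rim row 256.0 cap bottom far rim row 243.0
10 face far rim row 244.0 cap bottom far rim row 232.0
15 face far rim row 231.0 cap bottom far rim row 220.0
20 face far rim row 218.0 cap bottom far rim row 208.0

[... 538 characters left out ...]
2, 217, 171, 92, 91, 88, 63, 59, 60, 79, 138, 175, 185, 192, 207, 195, 186, 137]
174 [118, 204, 202, 224, 128, 92, 94, 91, 71, 65, 65, 80, 112, 146, 149, 166, 174, 200, 241, 222]
176 [185, 229, 219, 227, 133, 117, 109, 97, 95, 96, 101, 122, 141, 148, 149, 154, 177, 224, 237, 216]
178 [219, 215, 229, 211, 161, 137, 137, 135, 138, 138, 141, 148, 149, 147, 145, 160, 187, 235, 234, 196]
180 [231, 216, 236, 233, 229, 213, 185, 165, 148, 144, 145, 147, 144, 143, 160, 169, 201, 238, 230, 205]
182 [222, 215, 237, 236, 235, 239, 241, 237, 231, 230, 230, 226, 205, 189, 193, 183, 223, 236, 224, 219]
184 [193, 181, 211, 211, 218, 226, 230, 225, 234, 237, 237, 238, 239, 240, 238, 233, 236, 234, 217, 218]
```

The tip sits about 7 mm to tool −x of the TCP and the cap about 16 mm to +x, so the lean is about 11 degrees. I carry it over hole3.

Call:
servo_tool:
  plan:
    - [[-2.6,-32.8,0,0,-1],[-2.6,-32.8,0,0,-1],[-2.6,-32.8,0,0,-1],[-2.6,-32.8,0,0,-1],[-2.6,-32.8,0,0,-1]]

```text
time_s: 27.65
tool_pos: [0.5072, -0.0664, 0.2783]
tool_rot: [0.0, 0.066, 0.998, 0.0]
force: [0.8, 0.4, -1.0]
opening: 0.325
gripper_force: 29.5
```

Call:
servo_tool:
  plan:
    - [[-2.6,-32.8,0,0,-1],[-2.6,-32.8,0,0,-1],[-2.6,-32.8,0,0,-1],[-2.6,-32.8,0,0,-1],[-2.6,-32.8,0,0,-1]]

```text
time_s: 28.07
tool_pos: [0.4984, -0.2311, 0.2783]
tool_rot: [0.0, 0.066, 0.998, 0.0]
force: [-0.1, -0.3, -0.8]
opening: 0.332
gripper_force: 29.5
```

Call:
servo_tool:
  plan:
    - [[-2.6,-32.8,0,0,-1],[-2.6,-32.8,0,0,-1],[-2.6,-32.8,0,0,-1],[-2.6,-32.8,0,0,-1],[-2.6,-32.8,0,0,-1]]

```text
time_s: 28.48
tool_pos: [0.4896, -0.3954, 0.2781]
tool_rot: [0.0, 0.066, 0.998, 0.0]
force: [0.8, 0.0, -0.1]
opening: 0.329
gripper_force: 29.5
```

Call:
servo_tool:
  plan:
    - [[0,0,0,0,-1],[0,0,0,0,-1],[0,0,30,0,-1],[0,0,30,0,-1],[0,0,0,0,-1]]

```text
time_s: 28.9
tool_pos: [0.4869, -0.3901, 0.2128]
tool_rot: [-0.004, 0.066, 0.998, 0.005]
force: [-1.3, 2.1, -1.9]
opening: 0.328
gripper_force: 29.5
```

```bash
python3 - <<'E'
from h import *
delta([.4888,-.3952,.19],172.3)
S=cam('scene');b=r.grab_frame('scene');h=cv2.cvtColor(b,cv2.COLOR_BGR2HSV)
# hole ellipses in initial scene: dark within orange
a=cv2.imread('pics/s0.png');ha=cv2.cvtColor(a,cv2.COLOR_BGR2HSV)
for n,p in(('h1',[.5097,-.2930,.052]),('h2',[.5027,-.3446,.052]),('h3',[.4957,-.3961,.052])):
    u,v=proj(S,p);m=np.zeros(a.shape[:2],np.uint8);y0,x0=int(v)-9,int(u)-13
    m[y0:y0+18,x0:x0+26]=(ha[y0:y0+18,x0:x0+26,2]<190)
    n_,l,s,c=cv2.connectedComponentsWithStats(m);i=1+s[1:,4].argmax()
    print(n,np.round([u,v],1),s[i],c[i].round(1),plane(S,*(s[i][:2]+s[i][2:4]/2-.5),.052).round(4))
T=cam('top');t=cv2.imread('pics/t0.png');ht=cv2.cvtColor(t,cv2.COLOR_BGR2HSV)
for n,p in(('h1',[.5097,-.2930,.052]),('h2',[.5027,-.3446,.052]),('h3',[.4957,-.3961,.052])):
    u,v=proj(T,p);m=np.zeros(t.shape[:2],np.uint8);y0,x0=int(v)-9,int(u)-9
    m[y0:y0+19,x0:x0+19]=(ht[y0:y0+19,x0:x0+19,2]<200)
    n_,l,s,c=cv2.connectedComponentsWithStats(m);i=1+s[1:,4].argmax()
    print(n,np.round([u,v],1),s[i],c[i].round(1),plane(T,*(s[i][:2]+s[i][2:4]/2-.5),.052).round(4))
E
python3 tip.py
```

```text
t 28.9 pos [ 0.4869 -0.3901  0.2128] yaw 172.4 F [-1.3  2.1 -1.9] delta mm (before roll) [-2.7 -5.1 22.7] roll 0.002
h1 [179.8 283.6] [173 281  14   7  69] [179.8 283.6] [ 0.5103 -0.2944  0.052 ]
h2 [160.4 294.6] [154 292  14   7  72] [160.5 294.6] [ 0.5038 -0.3454  0.052 ]
h3 [140.  306.2] [133 303  15   8  81] [140. 306.] [ 0.4963 -0.3968  0.052 ]
h1 [402.8 225.5] [398 220  12  10  77] [404.2 224.2] [ 0.5123 -0.295   0.052 ]
h2 [422.  228.4] [418 223  11  11  86] [423.4 227.4] [ 0.5039 -0.3472  0.052 ]
h3 [441.3 231.4] [437 226  11  11  86] [442.5 230.5] [ 0.4968 -0.398   0.052 ]
t 28.95 pos [ 0.4878 -0.3912  0.2152] yaw 172.41 F [-0.5  0.5 -0.7] delta mm (before roll) [ 32.6 713.  -54.8] roll None
grip px 132.36176108307092 263.6965515610599
251 133 133 1 [-11.3  16.3]; 253 131 134 4 [-7.9 23.2]; 255 128 135 8 [-2.4 31.4]; 257 128 136 9 [-3.1 36.1]; 259 128 137 10 [-3.7 40.9]; 261 128 137 10 [-2.3 46.8]; 263 128 138 11 [-3.  51.6]; 265 128 137 10 [ 0.5 58.9]; 267 129 138 8 [-2.3 62.5]; 269 131 139 9 [-7.2 64.8]; 271 130 140 11 [-5.8 70.9]; 273 130 141 12 [-6.5 75.8]; 275 130 142 13 [-7.2 80.7]; 277 128 142 15 [-1.5 89.6]; 279 128 143 16 [-2.2 94.5]; 281 129 143 15 [-2.9 99.5]; 283 129 144 16 [ -3.6 104.6]; 285 130 145 16 [ -6.4 108.2]; 287 130 145 16 [ -5.  114.7]; 289 131 144 14 [ -3.5 121.2]; 291 132 143 12 [ -2.1 127.7]; 293 136 141 6 [ -5.  131.4];
```

Call:
servo_tool:
  plan:
    - [[0,0,0,0,-1],[0,0,0,0,-1],[0,0,0,0,-1]]

```text
time_s: 29.25
tool_pos: [0.4895, -0.3954, 0.2203]
tool_rot: [0.001, 0.067, 0.998, -0.001]
force: [0.7, -0.7, -0.7]
opening: 0.329
gripper_force: 29.5
```

Run:
```python
from h import *
delta([.4908,-.3963,.19],172.3)
```

```text
t 29.25 pos [ 0.4895 -0.3954  0.2203] yaw 172.31 F [ 0.7 -0.7 -0.7] delta mm (before roll) [-1.3 -0.7 30.4] roll 0.0
```

Call:
servo_tool:
  plan:
    - [[-1.3,-0.7,10,0,-1],[0,0,10,0,-1],[0,0,8,0,-1],[0,0,4,0,-1],[0,0,0,0,-1]]

```text
time_s: 29.67
tool_pos: [0.489, -0.3952, 0.1843]
tool_rot: [-0.001, 0.067, 0.998, 0.001]
force: [-0.2, 0.6, -0.7]
opening: 0.327
gripper_force: 29.5
```

Call:
servo_tool:
  plan:
    - [[-0.6,0,3,0,-1],[-0.6,0,3,0,-1],[-0.6,0,3,0,-1],[0,0,0,0,-1]]

```text
time_s: 30.0
tool_pos: [0.4915, -0.3961, 0.1768]
tool_rot: [-0.0, 0.067, 0.998, 0.0]
force: [-0.4, -0.1, -0.9]
opening: 0.331
gripper_force: 29.5
```

Call:
servo_tool:
  plan:
    - [[-0.6,0,3,0,-1],[-0.6,0,3,0,-1],[0,0,0,0,-1]]

```text
time_s: 30.25
tool_pos: [0.4927, -0.3961, 0.1708]
tool_rot: [-0.0, 0.067, 0.998, 0.0]
force: [-0.2, -0.3, -0.3]
opening: 0.33
gripper_force: 29.5
```

Call:
servo_tool:
  plan:
    - [[-0.6,0,3,0,-1],[-0.6,0,3,0,-1],[0,0,0,0,-1]]

```text
time_s: 30.5
tool_pos: [0.4936, -0.3961, 0.1647]
tool_rot: [-0.001, 0.067, 0.998, 0.001]
force: [-0.2, 0.3, -0.6]
opening: 0.326
gripper_force: 29.5
```

Call:
servo_tool:
  plan:
    - [[-0.6,0,3,0,-1],[-0.6,0,3,0,-1],[0,0,0,0,-1]]

```text
time_s: 30.75
tool_pos: [0.4942, -0.3959, 0.1584]
tool_rot: [-0.001, 0.067, 0.998, 0.001]
force: [-2.0, 0.8, -0.9]
opening: 0.334
gripper_force: 30.3
```

Call:
servo_tool:
  plan:
    - [[-0.6,0,3,0,-1],[-0.6,0,3,0,-1],[0,0,0,0,-1]]

```text
time_s: 31.0
tool_pos: [0.4956, -0.3962, 0.1522]
tool_rot: [-0.001, 0.067, 0.998, 0.001]
force: [-3.7, 0.9, -2.2]
opening: 0.327
gripper_force: 30.6
```

Call:
servo_tool:
  plan:
    - [[0,0,2,0,-1],[0,0,2,0,-1],[0,0,0,0,-1]]

```text
time_s: 31.25
tool_pos: [0.4962, -0.3965, 0.1488]
tool_rot: [-0.0, 0.067, 0.998, 0.0]
force: [-3.1, 1.6, -2.0]
opening: 0.328
gripper_force: 30.4
```

Call:
servo_tool:
  plan:
    - [[0,0,2,0,-1],[0,0,2,0,-1],[0,0,0,0,-1]]

```text
time_s: 31.5
tool_pos: [0.4965, -0.3969, 0.1452]
tool_rot: [0.0, 0.067, 0.998, -0.0]
force: [-3.1, 0.6, -0.7]
opening: 0.33
gripper_force: 30.4
```

Call:
servo_tool:
  plan:
    - [[0,0,2,0,-1],[0,0,2,0,-1],[0,0,0,0,-1]]

```text
time_s: 31.75
tool_pos: [0.4959, -0.3968, 0.1417]
tool_rot: [-0.001, 0.067, 0.998, -0.0]
force: [-5.3, 2.0, 3.7]
opening: 0.327
gripper_force: 30.7
```

Call:
servo_tool:
  plan:
    - [[0,0,1.5,0,-1],[0,0,1.5,0,-1],[0,0,0,0,-1]]

```text
time_s: 32.0
tool_pos: [0.4956, -0.3966, 0.1396]
tool_rot: [-0.001, 0.067, 0.998, 0.0]
force: [-7.0, 2.6, 8.1]
opening: 0.327
gripper_force: 31.2
```

Call:
servo_tool:
  plan:
    - [[0,0,0,0,-0.2],[0,0,0,0,0.0],[0,0,0,0,0.2],[0,0,0,0,0.2],[0,0,0,0,0.2]]

```text
time_s: 32.42
tool_pos: [0.497, -0.3973, 0.1384]
tool_rot: [0.001, 0.067, 0.998, -0.001]
force: [-0.1, 0.7, 0.2]
opening: 0.57
gripper_force: 0.0
```

```bash
python3 - <<'E'
from h import *
delta([.4963,-.397,.14],172.3)
W=cam('wrist');t=r.sense()['tool_pos'];w=r.grab_frame('wrist');h=cv2.cvtColor(w,cv2.COLOR_BGR2HSV)
m=((h[...,0]>100)&(h[...,0]<125)&(h[...,1]>120)).astype(np.uint8)
n,l,s,c=cv2.connectedComponentsWithStats(m)
for i in range(1,n):
  if s[i][4]>300:print(s[i],c[i])
x=np.array([-.991,.134,0])
for z in(.121,.125):
  for X in((.4963,-.397),(.4913,-.3963),(.4863,-.3956)):
    q=np.array([*X,z]);print(z,X,'far rim rows',np.round([proj(W,q+x*.0165)[1],proj(W,q-[0,0,.014]+x*.0165)[1]]))
E
python3 tip.py
```

```text
t 32.42 pos [ 0.497  -0.3973  0.1384] yaw 172.27 F [-0.1  0.7  0.2] delta mm (before roll) [ 0.7  0.2 -1.6] roll -0.001
[ 235  232   74   29 1520] [272.1        248.84671053]
[ 236  290   73   27 1522] [272.04270696 300.89618922]
0.121 (0.4963, -0.397) far rim rows [264. 250.]
0.121 (0.4913, -0.3963) far rim rows [252. 239.]
0.121 (0.4863, -0.3956) far rim rows [239. 228.]
0.125 (0.4963, -0.397) far rim rows [268. 254.]
0.125 (0.4913, -0.3963) far rim rows [256. 242.]
0.125 (0.4863, -0.3956) far rim rows [243. 231.]
t 32.47 pos [ 0.4968 -0.3971  0.1383] yaw 172.28 F [-0.6  0.6  0.1] delta mm (before roll) [  43.5  717.1 -137.2] roll None
grip px 138.1910681624562 295.68198500238003
279 134 138 5 [-2.5  7.7]; 281 130 135 6 [14.  23.3]; 287 139 140 2 [-11.8  23.4]; 289 135 141 7 [-4.  33.8]; 291 130 142 13 [ 6.1 45.9]; 293 129 143 15 [ 7.6 52.4]; 295 129 143 15 [ 9.1 59. ]; 297 130 143 14 [ 8.4 64.2]; 299 130 142 13 [12.2 72.4]; 301 131 144 14 [ 7.  74.7]; 303 132 145 14 [ 4.  78.4]; 305 132 146 15 [ 3.3 83.7]; 307 133 146 14 [ 2.6 89. ]; 309 133 146 14 [ 4.1 95.9]; 311 135 143 9 [  7.9 104.3];
```

Call:
servo_tool:
  plan:
    - [[0,0,0,0,0.5],[0,0,-10,0,0.5],[0,0,-20,0,0.5],[0,0,-30,0,0.5],[0,0,-30,0,0.5]]

```text
time_s: 32.93
tool_pos: [0.4959, -0.3964, 0.2291]
tool_rot: [-0.001, 0.067, 0.998, 0.001]
force: [0.3, -0.7, -0.0]
opening: 0.745
gripper_force: 0.0
```

Call:
servo_tool:
  plan:
    - [[35,0,0,0,0.5],[35,0,0,0,0.5],[35,0,0,0,0.5],[0,0,0,0,0.5],[0,0,0,0,0.5]]

```text
time_s: 33.35
tool_pos: [0.3909, -0.3824, 0.2292]
tool_rot: [0.0, 0.069, 0.998, 0.0]
force: [1.2, -0.1, -0.5]
opening: 0.748
gripper_force: 0.0
```

```bash
cat > look.py <<'E'
from h import *
delta([.4963,-.397,.14],172.3)
for n in('scene','top','wrist'):
    C=cam(n);b=r.grab_frame(n);cv2.imwrite('pics/f_%s.png'%n,b);h=cv2.cvtColor(b,cv2.COLOR_BGR2HSV)
    lo=(h[...,0]>100)&(h[...,0]<128)&(h[...,1]>110)&(h[...,2]>60)
    print(n,'cap pred: top',np.round(proj(C,[.4963,-.397,.121]),1),'bottom',np.round(proj(C,[.4963,-.397,.107]),1))
    k,l,s,c=cv2.connectedComponentsWithStats(lo.astype(np.uint8))
    u,v=proj(C,[.4963,-.397,.114])
    for i in range(1,k):
        if s[i][4]>15 and np.hypot(*(c[i]-[u,v]))<(40 if n!='wrist' else 120): print('blue',s[i],c[i].round(1),'at z.114',plane(C,*c[i],.114).round(4))
    m=((h[...,0]<5)|(h[...,0]>175))&(h[...,1]>190)&(h[...,2]>100)
    k,l,s,c=cv2.connectedComponentsWithStats(m.astype(np.uint8));q=proj(C,[.5162,-.242,.115])
    for i in range(1,k):
        if s[i][4]>25 and np.hypot(*(c[i]-q))<25: print('red',s[i],c[i].round(1),'pred',np.round(q,1))
E
python3 look.py
```

```text
t 33.35 pos [ 0.3909 -0.3824  0.2292] yaw 172.14 F [ 1.2 -0.1 -0.5] delta mm (before roll) [-106.4   -0.    89.3] roll -0.003
scene cap pred: top [135.8 281.9] bottom [136.6 287. ]
blue [124 275  18  15 207] [132.4 282.1] at z.114 [ 0.4845 -0.3971  0.114 ]
red [189 246  15  12 142] [196.5 251.3] pred [196.  251.5]
top cap pred: top [451.6 231.6] bottom [449.5 231.5]
blue [445 230  15  13 142] [452.4 235.7] at z.114 [ 0.4859 -0.4018  0.114 ]
red [385 217  11  12  98] [389.8 222.5] pred [389.5 222.6]
wrist cap pred: top [276.6 358.1] bottom [276.6 345.7]
```

The cap sits about 11 mm off the hole axis, a 6 degree natural lean, and the red tube is unmoved. I press gently on the cap with closed fingers to check that it's seated.

Call:
servo_tool:
  plan:
    - [[-32,0,0,0,-1],[-32,0,0,0,-1],[-31,0,0,0,-1],[0,0,0,0,-1],[0,0,0,0,-1]]

```text
time_s: 33.92
tool_pos: [0.4889, -0.3954, 0.228]
tool_rot: [0.0, 0.066, 0.998, -0.001]
force: [-0.8, -0.5, -0.4]
opening: 0.456
gripper_force: 0.0
```

Call:
servo_tool:
  plan:
    - [[0,0,8,0,-1],[0,0,8,0,-1],[0,0,6,0,-1],[0,0,4,0,-1],[0,0,0,0,-1]]

```text
time_s: 34.33
tool_pos: [0.4852, -0.3949, 0.2008]
tool_rot: [-0.001, 0.068, 0.998, 0.001]
force: [-0.1, 0.3, 0.5]
opening: 0.08
gripper_force: 0.0
```

Call:
servo_tool:
  plan:
    - [[0,0,2,0,-1],[0,0,2,0,-1],[0,0,1,0,-1],[0,0,0,0,-1]]

```text
time_s: 34.67
tool_pos: [0.4863, -0.3955, 0.1973]
tool_rot: [-0.0, 0.067, 0.998, 0.0]
force: [0.2, 0.8, -0.2]
opening: 0.0
gripper_force: 0.0
```

Call:
servo_tool:
  plan:
    - [[0,0,1,0,-1],[0,0,1,0,-1],[0,0,0,0,-1]]

```text
time_s: 34.92
tool_pos: [0.4864, -0.3954, 0.1953]
tool_rot: [-0.0, 0.067, 0.998, 0.0]
force: [-0.3, -0.6, -0.7]
opening: 0.004
gripper_force: 0.0
```

Call:
servo_tool:
  plan:
    - [[0,0,1,0,-1],[0,0,1,0,-1],[0,0,0,0,-1]]

```text
time_s: 35.17
tool_pos: [0.4863, -0.3953, 0.1931]
tool_rot: [-0.0, 0.067, 0.998, 0.0]
force: [0.8, -0.1, 0.0]
opening: 0.008
gripper_force: 0.0
```

Call:
servo_tool:
  plan:
    - [[0,0,1,0,-1],[0,0,0,0,-1],[0,0,0,0,-1]]

```text
time_s: 35.42
tool_pos: [0.4864, -0.3954, 0.1923]
tool_rot: [-0.0, 0.067, 0.998, 0.0]
force: [0.1, 0.6, 0.5]
opening: 0.009
gripper_force: 0.0
```

Call:
servo_tool:
  plan:
    - [[0,0,1,0,-1],[0,0,0,0,-1],[0,0,0,0,-1]]

```text
time_s: 35.67
tool_pos: [0.4866, -0.3956, 0.1917]
tool_rot: [0.0, 0.067, 0.998, -0.0]
force: [0.3, 0.5, 1.2]
opening: 0.009
gripper_force: 1.0
```

The cap top is at about 0.122 m, so the tube is fully seated. I retreat and check.

Call:
servo_tool:
  plan:
    - [[0,0,-4,0,-1],[0,0,-20,0,-1],[0,0,-35,0,-1],[0,0,-35,0,-1],[0,0,0,0,-1]]

```text
time_s: 36.08
tool_pos: [0.4888, -0.398, 0.2929]
tool_rot: [0.005, 0.067, 0.998, -0.005]
force: [1.5, -1.5, 1.2]
opening: 0.005
gripper_force: 0.0
```

Call:
servo_tool:
  plan:
    - [[35,0,0,0,-1],[35,0,0,0,-1],[35,0,0,0,-1],[0,0,0,0,-1],[0,0,0,0,-1]]

```text
time_s: 36.5
tool_pos: [0.3809, -0.3809, 0.2855]
tool_rot: [-0.0, 0.068, 0.998, 0.0]
force: [1.7, 0.6, 0.3]
opening: 0.007
gripper_force: 0.0
```

```bash
python3 look.py && python3 -c "
from h import *
print(r.sign_off())"
```

```text
t 36.5 pos [ 0.3809 -0.3809  0.2855] yaw 172.15 F [1.7 0.6 0.3] delta mm (before roll) [-116.6   -0.3  145.5] roll -0.003
scene cap pred: top [135.8 281.9] bottom [136.6 287. ]
blue [124 275  18  15 199] [132.5 282.3] at z.114 [ 0.485  -0.3971  0.114 ]
red [189 246  15  12 144] [196.4 251.3] pred [196.  251.5]
top cap pred: top [451.6 231.6] bottom [449.5 231.5]
blue [445 230  15  13 144] [452.4 235.8] at z.114 [ 0.4857 -0.4018  0.114 ]
red [385 217  11  12  97] [389.9 222.4] pred [389.5 222.6]
wrist cap pred: top [276.2 324.6] bottom [276.2 316. ]
blue [275 296   3  20  48] [275.9 306.9] at z.114 [ 0.4817 -0.3953  0.114 ]
the job is handed in; nothing more can be done
None
```

I turned the blue-capped tube right way up, pressed it into the mixer cup to the stop at about 14 N for over 2 s, then seated it cap up in hole3 with a lean of about 6°; the red-capped tube has not moved, and the job is handed in at 36.5 s (no verdict returned).

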